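Stow the bench gauges and raise the tray lift

ROBOT

A 6-joint arm with a two-finger parallel gripper is mounted at the origin on the work surface. World frame = base frame: x ahead of the robot, y to its left, z up, the work surface at z = 0. Lengths are in m, angles in degrees, forces in N, time in s.
With the tool pointing down it reaches from about 0.35 to 0.875 m from the base axis. Payload 4.2 kg.
Tool frame: the origin (TCP) lies between the finger pads; the fingertips stand 19 mm ahead of it and the grasp point (between the pads) is the TCP; z points along the fingers, y is the line along which they close (so a half turn about z gives the same grasp; the last joint's range is limited). The gripper opens to 87 mm and grips with 3 to 60 N. Pads are 19 mm wide; open, the fingers measure 117 mm over their backs; the gripper's body (75 mm by 190 mm) begins 51 mm behind the grasp point.
Start: joints at [14.817, 22.042, 0.453, 0, -68.411, -14.817], TCP at [0.625, 0, 0.213] pointing down, gripper open.
Joint ranges: [-179.83, 179.83], [-69.29, 118.12], [-61.27, 80.66], [-181.25, 117.63], [-171.15, -9.14], [-177.46, 177.46]. Speed limits (degrees/s): [159.86, 159.86, 180, 180, 180, 180].

INTERFACE

Orientations are given as a 3x3 rotation matrix whose columns are the frame's x, y, z axes.
In Python, from station import r gives the robot as it stands.
- The arm moves only by the tool drive_tool, never from a script. Its argument "steps" is one flat list of numbers, 7 for each row, row after row: the turn, a rotation vector about the tool's x, y, z in rad, then the shift along the tool's x, y, z in m, then the opening, from 0 (shut) to 1 (fully open). A call has 1 to 10 rows; each row shifts and turns the commanded pose from where the row before left it, along the tool's axes as they then stand; what a row does not reach is not made up. A row lasts 1/12 s, in which the tool goes at most 41.7 mm and 7.16 degrees, less where a joint would pass 70% of its speed; a pose out of reach is approached as far as the arm can. A call is refused whole if a number of a shift passes 0.0417 or a number of a turn 0.125, either way. A call with a gripper value outside its range is refused whole. The fingers move at their own pace and stop on an object; the grip force is fixed at half the most. Time passes only in rows, so rows that do not move let the fingers close. It gives the time, the measured TCP pose, the force, the opening and the grip force at its end, in the units of the state.
- r.sense(): the state, without advancing time (a new reading comes with each control period).
- r.capture(name): name is "scene" or "side" or "wrist"; returns the picture (420x560x3 uint8, blue, green, red); there is no depth.
- r.camera_params(name): a dict with "camera_matrix" (3x3 intrinsics, pixels), "extrinsics" (4x4, takes a point from world to camera coordinates). Camera axes: x right, y down, z forward; pixel columns grow to the right and rows downward; lengths in m; the calibration is good to about 2 mm. A picture is of the moment at which its call begins: read the wrist's pose just before it. camera_params takes no time and is no camera call; for the wrist camera it gives the pose at the moment of the call.
- r.finish_job(): hands the job in; it is judged then, once.
The state is a dict: "time_s": time; "joints": joint angles; "joint_velocities": joint speeds; "effort": joint torques, N m; "tcp_pos": TCP position; "ee_rot": TCP orientation; "wrist_force": force on the tool from outside, world axes, zero at the start; "moment": the same for the moment, N m; "gripper_width": opening from 0.0 (shut) to 1.0 (fully open); "gripper_force": force on a finger pad.
Only numpy, scipy, OpenCV 4.12 (cv2) and the standard library are available. Lean on these libraries where they do the work, as an engineer would, in place of code of your own. Each camera call takes 0.05 s, during which the arm holds its last target. There are 200 camera calls.

TASK

Clear the pump bench for the next job: lift every hanging gauge off its hook and put it, together with the yellow knife, into the blue tray while the tray is still down. Then raise the loaded tray by its red handle until its pawl has gone past the top, yellow rung, and let it down so that it sits locked on that rung and leave it there. Leave the pump parts standing around where they are.

Things in the scene. Friction and masses are not known exactly. Their poses are not given: they have to be found in the camera images.
- gauge1: plate gauge with red grip, 80 g; may be absent. Origin: centre of its steel plate. Own z points to the grip, x is thickness, y width. Along z: plate -25 to +25 mm (36 wide, 8 thick); hanging hole 20 wide, +25 to +53; grip +53 to +98 (30 wide, 12 thick). Mass centre about 15 mm above origin. Starts hung upright on a hook, underside of the grip on the hook's arm, own axes as the rack's
- gauge2: plate gauge with orange grip, 80 g; may be absent. Origin: centre of its steel plate. Own z points to the grip, x is thickness, y width. Along z: plate -25 to +25 mm (36 wide, 8 thick); hanging hole 20 wide, +25 to +53; grip +53 to +98 (30 wide, 12 thick). Mass centre about 15 mm above origin. Starts hung upright on a hook, underside of the grip on the hook's arm, own axes as the rack's
- gauge3: plate gauge with white grip, 80 g; may be absent. Origin: centre of its steel plate. Own z points to the grip, x is thickness, y width. Along z: plate -25 to +25 mm (36 wide, 8 thick); hanging hole 20 wide, +25 to +53; grip +53 to +98 (30 wide, 12 thick). Mass centre about 15 mm above origin. Starts hung upright on a hook, underside of the grip on the hook's arm, own axes as the rack's
- gauge4: plate gauge with black grip, 80 g; may be absent. Origin: centre of its steel plate. Own z points to the grip, x is thickness, y width. Along z: plate -25 to +25 mm (36 wide, 8 thick); hanging hole 20 wide, +25 to +53; grip +53 to +98 (30 wide, 12 thick). Mass centre about 15 mm above origin. Starts hung upright on a hook, underside of the grip on the hook's arm, own axes as the rack's
- gauge5: plate gauge with green grip, 80 g; may be absent. Origin: centre of its steel plate. Own z points to the grip, x is thickness, y width. Along z: plate -25 to +25 mm (36 wide, 8 thick); hanging hole 20 wide, +25 to +53; grip +53 to +98 (30 wide, 12 thick). Mass centre about 15 mm above origin. Starts hung upright on a hook, underside of the grip on the hook's arm, own axes as the rack's
- knife: yellow utility knife, blade retracted, a bar 140 mm (own x) x 22 mm (own y) x 14 mm high, 70 g, lying flat on the bench; origin at the centre of its underside
- rack: fixed aluminium hook rail for the gauges; origin on the bench under the rail, which runs 360 mm along own y, 20 mm thick, its top 155 mm above the bench. Five flat steel hooks stick out to own -x, towards the robot (see rack_hook)
- rack_hook (a point): top of one hook's arm where a gauge hangs, 150 mm above the bench: 42 mm from the rail's centre line, at own y = 0 of the rack (others at -140, -70, +70, +140 mm). Arm level, 10 mm wide, 6 thick, ending 34 mm further to own -x in an upturned lip 8 mm high. To come off, a gauge is lifted 8 to 22 mm, then drawn to own -x by over 45 mm
- lift (a joint): height of the tray carriage on its ladder (m): 0 seated on the lowest rung (start), 0.05 middle, 0.10 top rung, painted yellow, 0.15 upper stop. Slides freely, 0.6 kg plus load. Its pawl folds as it is raised past a rung, swings back out once it is some 22 mm above it, and then holds the carriage there when let down; it cannot go down past a rung once passed
- tray_in (a point): centre of the inner floor of the blue tray on the carriage, 25 to 55 mm above the bench at lift = 0 (the ladder is clamped higher or lower); own z up, own x away from the robot, to the ladder. The ladder is two fixed aluminium uprights 270 mm apart with three rungs. Tray inside 180 mm (own x) x 220 mm (own y); walls 5 mm thick, 45 mm high above the inner floor
- lift_handle (a point): centre of the carriage's red round handle bar, 14 mm thick, 130 mm long along own y, 140 mm from the tray's centre to own -x (38 mm clear of its wall), 5 mm above the rim; thin struts join it 55 mm either side of the centre. Axes as tray_in's. To be pinched from above, fingers closing along own x
- casing: black plastic pump casing, 140 mm across and 70 mm high, with a side nozzle; not part of the job; origin at the centre of its underside
- sleeve: white plastic pipe sleeve standing on end, 70 mm across, 100 mm high; not part of the job; origin at the centre of its underside
- flange: grey pump flange, 110 mm across, 55 mm high; not part of the job; origin at the centre of its underside

How it is judged (in metres and radians):
On the way, in this order (a step that is already met when the one before it is completed fails the run):
1. every gauge present and the knife lie in the tray, let go, the tray still below the yellow rung (x of gauge1 in the frame of tray_in between -0.09 and 0.09 m and y of gauge1 in the frame of tray_in between -0.11 and 0.11 m and z of gauge1 in the frame of tray_in between -0.01 and 0.065 m and x of gauge2 in the frame of tray_in between -0.09 and 0.09 m and y of gauge2 in the frame of tray_in between -0.11 and 0.11 m and z of gauge2 in the frame of tray_in between -0.01 and 0.065 m and x of gauge3 in the frame of tray_in between -0.09 and 0.09 m and y of gauge3 in the frame of tray_in between -0.11 and 0.11 m and z of gauge3 in the frame of tray_in between -0.01 and 0.065 m and x of gauge4 in the frame of tray_in between -0.09 and 0.09 m and y of gauge4 in the frame of tray_in between -0.11 and 0.11 m and z of gauge4 in the frame of tray_in between -0.01 and 0.065 m and x of gauge5 in the frame of tray_in between -0.09 and 0.09 m and y of gauge5 in the frame of tray_in between -0.11 and 0.11 m and z of gauge5 in the frame of tray_in between -0.01 and 0.065 m and x of knife in the frame of tray_in between -0.09 and 0.09 m and y of knife in the frame of tray_in between -0.11 and 0.11 m and z of knife in the frame of tray_in between -0.01 and 0.065 m and contact force between each of gauge1, gauge2, gauge3, gauge4, gauge5, knife and the fingers below 0.2 N and value of joint lift below 0.08 m), for 0.2 s.
2. the carriage is raised past the yellow rung (value of joint lift above 0.115 m), for 0.05 s.
At the end, for the whole second after the job is handed in: The carriage is at rest on the yellow rung (lift 0.094 to 0.106 m), and every gauge present and the knife lie still in the tray: origin within 90 mm (x) and 110 mm (y) of the tray's centre and less than 65 mm above its inner floor (x of gauge1 in the frame of tray_in between -0.09 and 0.09 m and y of gauge1 in the frame of tray_in between -0.11 and 0.11 m and z of gauge1 in the frame of tray_in between -0.01 and 0.065 m and x of gauge2 in the frame of tray_in between -0.09 and 0.09 m and y of gauge2 in the frame of tray_in between -0.11 and 0.11 m and z of gauge2 in the frame of tray_in between -0.01 and 0.065 m and x of gauge3 in the frame of tray_in between -0.09 and 0.09 m and y of gauge3 in the frame of tray_in between -0.11 and 0.11 m and z of gauge3 in the frame of tray_in between -0.01 and 0.065 m and x of gauge4 in the frame of tray_in between -0.09 and 0.09 m and y of gauge4 in the frame of tray_in between -0.11 and 0.11 m and z of gauge4 in the frame of tray_in between -0.01 and 0.065 m and x of gauge5 in the frame of tray_in between -0.09 and 0.09 m and y of gauge5 in the frame of tray_in between -0.11 and 0.11 m and z of gauge5 in the frame of tray_in between -0.01 and 0.065 m and x of knife in the frame of tray_in between -0.09 and 0.09 m and y of knife in the frame of tray_in between -0.11 and 0.11 m and z of knife in the frame of tray_in between -0.01 and 0.065 m and value of joint lift between 0.094 and 0.106 m and velocity of joint lift between -0.01 and 0.01 m/s and linear speed of each of gauge1, gauge2, gauge3, gauge4, gauge5, knife below 0.03 m/s); the robot touches nothing.
It fails at once if the casing is pushed more than 40 mm away or tipped over (distance of casing from where it was at the start of the episode above 0.04 m or angle between casing's own z axis and vertical above 0.6 rad).
It fails at once if the sleeve is pushed more than 40 mm away or tipped over (distance of sleeve from where it was at the start of the episode above 0.04 m or angle between sleeve's own z axis and vertical above 0.6 rad).
It fails at once if the flange is pushed more than 40 mm away or tipped over (distance of flange from where it was at the start of the episode above 0.04 m or angle between flange's own z axis and vertical above 0.6 rad).
Of gauge1, gauge2, gauge3, gauge4, gauge5 only 3 to 5 are there at a start; the rules pass over those that are not, and their reading is None.
At some moment in a run one of knife may be knocked a few centimetres aside while the robot is not near it.
Once in a run the grip may slacken for a moment while it holds something.
It also fails if it takes over 210 s, if anything falls off the work surface, if the arm or the gripper's body presses on something with over 40 N, if the wrist force passes 120 N, or if a joint passes its speed limit or range.

## Working session

There is one attempt and no reset: what is moved stays moved. The work goes in short steps, Python scripts to look and compute and a tool call to move; the robot and the scene stay as the last step left them, time stands still between calls to the robot, and variables do not carry over. Pictures are saved under pics/ and viewed, at most 14 in all, crops included, and the job is handed in when it is done.

Besides the shell and the picture viewer there is one more tool, called after ">>>" by a JSON object that holds its "fn" and its "kwargs". drive_tool: Moves the arm, as the interface text tells. Its arguments: {"type":"object","properties":{"steps":{"type":"array"}},"required":["steps"]}

```bash
mkdir -p pics; ls; cat > h.py <<'E'
import numpy as np, cv2
from station import r
def snap(cam,name):
    im=r.capture(cam); cv2.imwrite(f'pics/{name}.png',im); return im
def P(cam):
    p=r.camera_params(cam); return np.array(p['camera_matrix']),np.array(p['extrinsics'])
def ray(cam,u,v):
    K,E=P(cam); d=E[:3,:3].T@np.linalg.solve(K,[u,v,1]); return -E[:3,:3].T@E[:3,3],d
def onz(cam,u,v,z):
    o,d=ray(cam,u,v); return o+d*(z-o[2])/d[2]
def proj(cam,p):
    K,E=P(cam); q=K@(E[:3,:3]@np.array(p)+E[:3,3]); return q[:2]/q[2]
def tri(obs):
    A=[];b=[]
    for c,u,v in obs:
        o,d=ray(c,u,v); d/=np.linalg.norm(d); M=np.eye(3)-np.outer(d,d); A.append(M); b.append(M@o)
    return np.linalg.solve(sum(A),sum(b))
E
python3 - <<'E'
from h import *
np.set_printoptions(precision=3,suppress=True)
a=snap('scene','s0');b=snap('side','d0')
print(r.sense()); 
for c in('scene','side','wrist'):print(c,ray(c,280,210),P(c)[0][0,0])
cv2.imwrite('pics/s0b.png',cv2.resize(a,(800,600)));cv2.imwrite('pics/d0b.png',cv2.resize(b,(800,600)))
E
```

```text
pics
{'time_s': 0.1, 'joints': array([ 14.819,  22.086,   0.388,  -0.023, -68.413, -14.816]), 'joint_velocities': array([-0.062, -0.105,  0.206,  0.099, -0.057, -0.005]), 'effort': array([  0.   , -39.169,  18.793,   4.232,   0.013,  -0.   ]), 'tcp_pos': array([0.624, 0.   , 0.212]), 'ee_rot': array([[-0.   , -1.   , -0.002],
       [-1.   ,  0.   , -0.   ],
       [ 0.   ,  0.002, -1.   ]]), 'wrist_force': array([-0.134, -0.407,  0.177]), 'moment': array([0.034, 0.016, 0.009]), 'gripper_force': 0.0, 'gripper_width': 1.0015444092189387}
scene (array([ 0.865, -0.61 ,  0.884]), array([-0.367,  0.599, -0.711])) 399.41114267831057
side (array([0.23 , 0.837, 0.913]), array([ 0.21 , -0.711, -0.671])) 439.2073536380468
wrist (array([ 0.625, -0.075,  0.384]), array([-0.001,  0.267, -0.964])) 346.54385493628655
```

View pics/s0b.png

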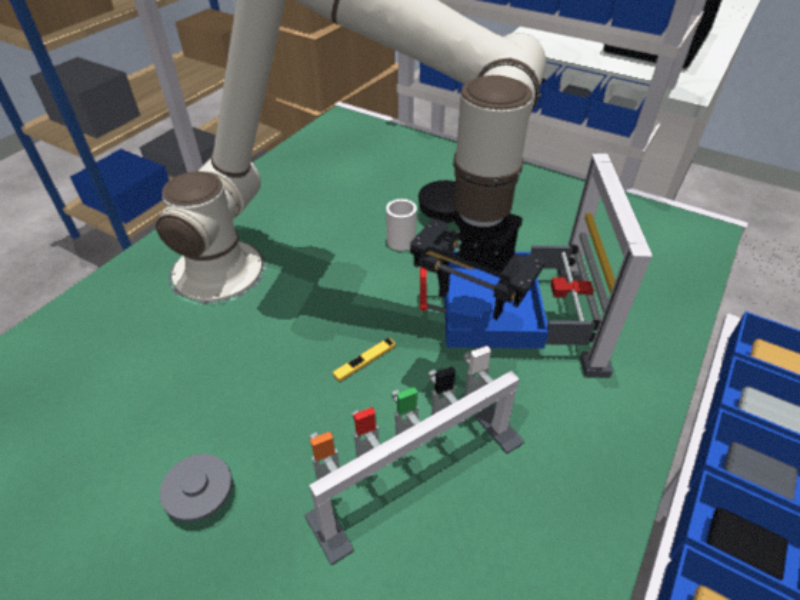

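View pics/d0b.png

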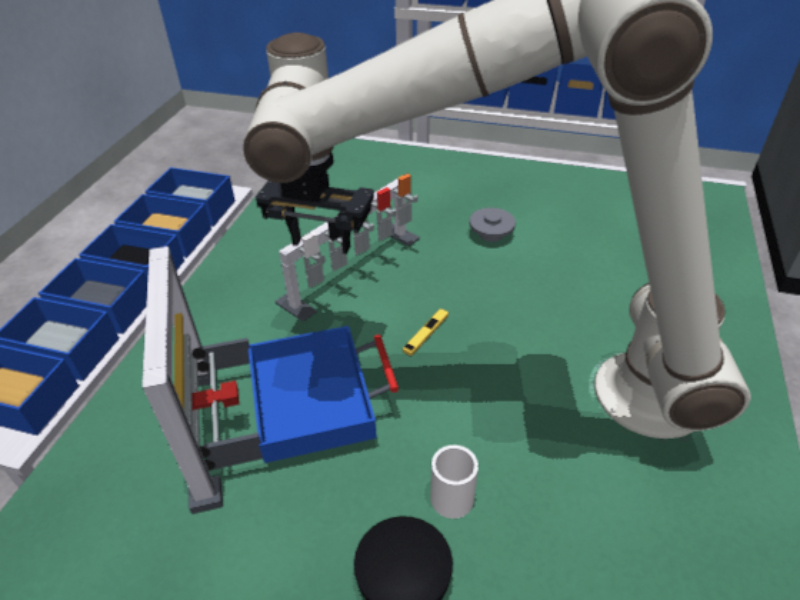

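```bash
python3 - <<'E'
from h import *
np.set_printoptions(precision=3,suppress=True)
s=.7
for n,u,v in [('or',322,437),('red',365,412),('gr',406,391),('bk',443,371),('wh',479,351)]: print(n,onz('scene',u*s,v*s,.193))
for n,u,v in [('railnear L',314,489),('railfar R',517,377)]: print(n,onz('scene',u*s,v*s,.155))
print('side or,red,white',onz('side',404*s,177*s,.193),onz('side',384*s,190*s,.193),onz('side',315*s,228*s,.193))
print('handle',tri([('scene',421*s,268*s),('side',394*s,389*s)]),tri([('scene',424*s,308*s),('side',378*s,338*s)]))
for a,b in [((335,376),(409,351)),((394,343),(443,313))]: print('knife',onz('scene',a[0]*s,a[1]*s,.01),onz('side',b[0]*s,b[1]*s,.01))
print('tray nearrack/robot',tri([('scene',447*s,317*s),('side',347*s,330*s)]),'far/rack',tri([('scene',547*s,322*s),('side',250*s,346*s)]))
for u,v in[(263,442),(374,417)]: print('side rim z.09',onz('side',u*s,v*s,.09))
print('sleeve',onz('side',455*s,495*s,0),'casing',onz('side',403*s,560*s,.05),'flange',onz('scene',197*s,490*s,.03))
E
```

```text
or [ 0.554 -0.31   0.193]
red [ 0.582 -0.245  0.193]
gr [ 0.614 -0.184  0.193]
bk [ 0.643 -0.123  0.193]
wh [ 0.672 -0.059  0.193]
railnear L [ 0.576 -0.363  0.155]
railfar R [ 0.736 -0.046  0.155]
side or,red,white [ 0.555 -0.312  0.193] [ 0.582 -0.251  0.193] [ 0.674 -0.087  0.193]
handle [0.439 0.173 0.078] [0.502 0.069 0.084]
knife [ 0.414 -0.111  0.01 ] [0.456 0.019 0.01 ]
knife [0.467 0.017 0.01 ] [ 0.415 -0.104  0.01 ]
tray nearrack/robot [0.558 0.068 0.09 ] far/rack [0.721 0.153 0.089]
side rim z.09 [0.607 0.34  0.09 ]
side rim z.09 [0.452 0.248 0.09 ]
sleeve [0.303 0.299 0.   ] casing [0.349 0.448 0.05 ] flange [ 0.369 -0.419  0.03 ]
```

>>> {"fn": "drive_tool", "kwargs": {"steps": [0,0,0,0.03,-0.023,-0.025,0.6,0,0,0,0.03,-0.023,-0.025,0.6,0,0,-0.125,0,0,0,0.6,0,0,-0.125,0,0,0,0.6,0,0,-0.125,0,0,0,0.6,0,0,-0.125,0,0,0,0.6,0,0,-0.125,0,0,0,0.6,0,0,-0.125,0,0,0,0.6,0,0,-0.125,0,0,0,0.6,0,0,-0.125,0,0,0,0.6]}}

```text
time_s: 0.93
tcp_pos: [0.667, -0.0551, 0.2583]
ee_rot: [[0.845, -0.535, -0.002], [-0.535, -0.845, 0.0], [-0.001, 0.001, -1.0]]
wrist_force: [-1.0, -0.6, -0.8]
gripper_width: 0.6
gripper_force: 0.0
```

>>> {"fn": "drive_tool", "kwargs": {"steps": [0,0,-0.121,0,0,0,0.6,0,0,0,0,0,0,0.6,0,0,0,0,0,0,0.6]}}

```text
time_s: 1.18
tcp_pos: [0.6671, -0.0551, 0.2585]
ee_rot: [[0.899, -0.438, -0.001], [-0.438, -0.899, 0.0], [-0.001, 0.0, -1.0]]
wrist_force: [-0.0, 0.3, 0.3]
gripper_width: 0.603
gripper_force: 0.0
```

```bash
cat >> h.py <<'E'
np.set_printoptions(precision=4,suppress=True)
def go(p,th=None):
    "tool-axes shift to world p (present axes), and yaw turn to heading th of tool y"
    s=r.sense();R=np.array(s['ee_rot']);d=R.T@(np.array(p)-s['tcp_pos'])
    h=np.degrees(np.arctan2(R[1,1],R[0,1]))%360
    print('tcp',np.array(s['tcp_pos']),'head %.1f'%h,'z',R[:,2],'w %.3f'%s['gripper_width'],'shift',d, '' if th is None else 'turn z %.3f rad'%-np.radians(th-h))
E
python3 - <<'E'
from h import *
s=r.sense();print(s['joints'],s['wrist_force']);go([.672,-.059,.178],244.5)
a=snap('wrist','w1');cv2.imwrite('pics/w1b.png',cv2.resize(a,(800,600)))
sc=snap('scene','s1');cv2.imwrite('pics/s1b.png',cv2.resize(sc[110:320,260:480],None,fx=3.2,fy=2.8))
E
```

```text
[  9.0841  25.1381  11.7649  -0.0111 -76.6883  54.9649] [-0.0125  0.3229  0.3457]
tcp [ 0.6671 -0.0551  0.2585] head 244.0 z [-0.0011  0.     -1.    ] w 0.603 shift [0.0062 0.0013 0.0805] turn z -0.008 rad
```

View pics/w1b.png

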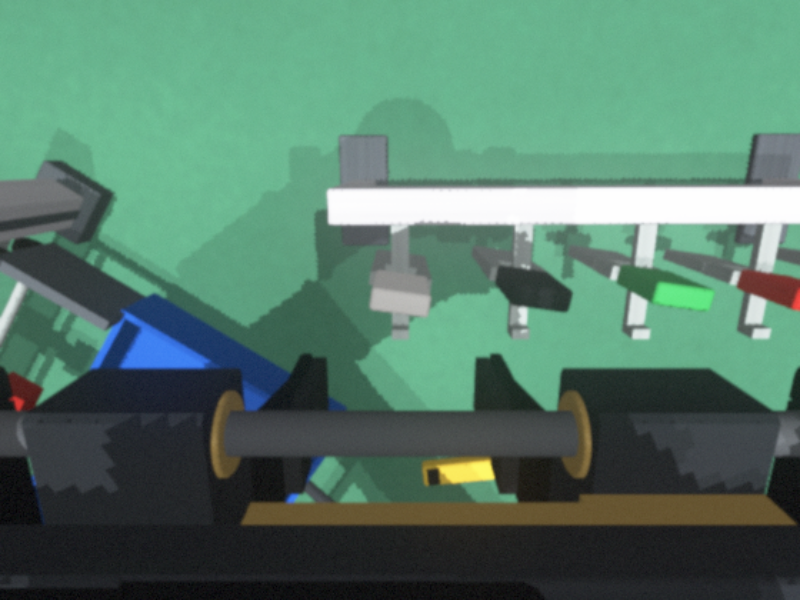

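View pics/s1b.png

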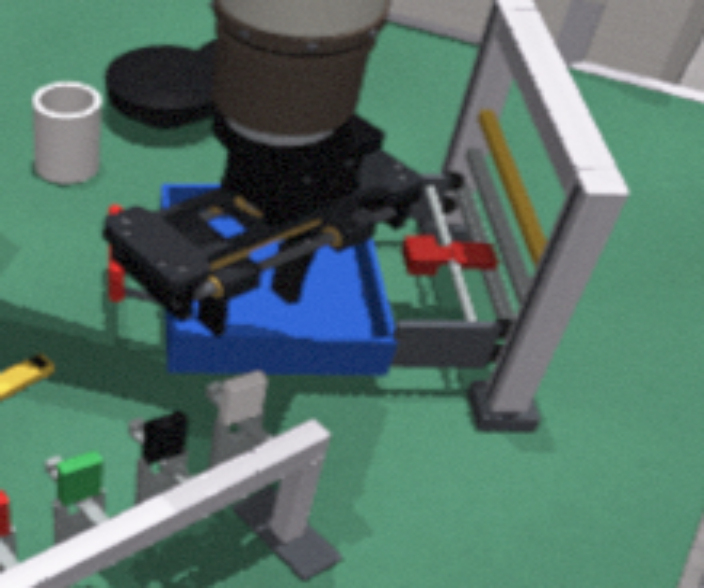

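```bash
python3 - <<'E'
from h import *
s=.7
for n,u,v in [('wh',402,302),('bk',543,297),('gr',684,295)]: print(n,onz('wrist',u*s,v*s,.195))
print('lip wh',onz('wrist',400*s,330*s,.158),onz('wrist',757*s,331*s,.158))
a,b=onz('wrist',330*s,205*s,.155),onz('wrist',790*s,205*s,.155);print(a,b,np.degrees(np.arctan2(*(a-b)[1::-1])))
E
```

```text
wh [ 0.6752 -0.0593  0.195 ]
bk [ 0.6472 -0.123   0.195 ]
gr [ 0.6178 -0.1859  0.195 ]
lip wh [ 0.6511 -0.0464  0.158 ] [ 0.5598 -0.2331  0.158 ]
[ 0.732 -0.043  0.155] [ 0.6219 -0.2698  0.155 ] 64.11319489971291
```

>>> {"fn": "drive_tool", "kwargs": {"steps": [0,0,0,0.008,0.0005,0.04,0.6,0,0,0,0,0,0.04,0.6,0,0,0,0,0,0,0.6,0,0,0,0,0,0,0,0,0,0,0,0,0,0,0,0,0,0,0,0,0,0,0,0,0,0,0,0,0,0,0,0,0,0,0]}}

```text
time_s: 1.95
tcp_pos: [0.6757, -0.0589, 0.182]
ee_rot: [[0.901, -0.435, 0.005], [-0.435, -0.901, 0.0], [0.005, -0.002, -1.0]]
wrist_force: [0.8, 1.1, 3.1]
gripper_width: 0.331
gripper_force: 30.0
```

>>> {"fn": "drive_tool", "kwargs": {"steps": [0,0,0,0,0,-0.015,0,0,0,0,0,0,0,0,0,0,0,-0.03,0,0,0,0,0,0,-0.03,0,0,0,0,0,0,0,0,-0.03,0,0,0,0,0,0,-0.03,0,0,0,0,0,0,0,0]}}

```text
time_s: 2.53
tcp_pos: [0.6229, -0.0332, 0.2614]
ee_rot: [[0.901, -0.433, 0.013], [-0.433, -0.901, -0.001], [0.012, -0.005, -1.0]]
wrist_force: [0.4, 0.0, 2.1]
gripper_width: 0.327
gripper_force: 30.0
```

```bash
python3 - <<'E'
from h import *
go([.584,.202,.2],210)
sc=snap('scene','s2');d=snap('side','d2')
k=lambda im:cv2.resize(im,(400,400))
cv2.imwrite('pics/c2.png',np.hstack([k(sc[110:310,260:460]),k(d[130:350,120:340])]))
E
```

```text
tcp [ 0.6229 -0.0332  0.2614] head 244.3 z [ 0.0132 -0.0008 -0.9999] w 0.327 shift [-0.1378 -0.1948  0.0607] turn z 0.599 rad
```

View pics/c2.png

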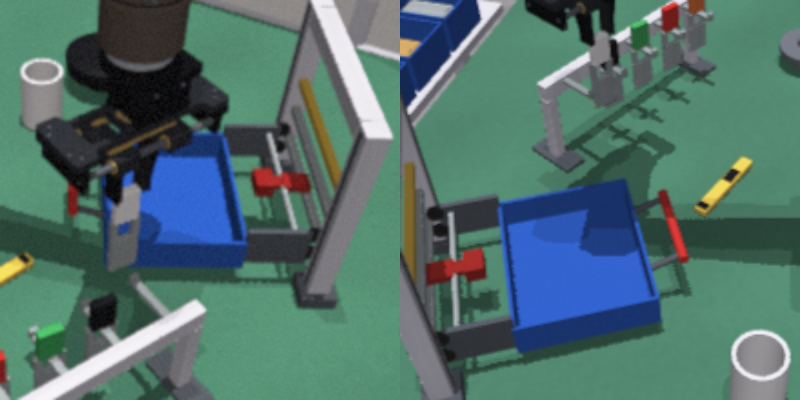

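```bash
python3 - <<'E'
from h import *
f=lambda x,y:(120+(x-400)/1.818,130+y/1.818)
g=lambda x,y:(260+x/2,110+y/2)
print('lad/rack',tri([('side',*f(500,204)),('scene',*g(243,240))]),'rob/rack',tri([('side',*f(628,181)),('scene',*g(105,238))]),'lad/far',tri([('side',*f(514,329)),('scene',*g(226,133))]))
print('handle bottom end',tri([('side',*f(664,194)),('scene',*g(73,213))]))
for z in(.075,.085):
  c=[onz('side',*f(*q),z) for q in[(500,204),(628,181),(659,292),(514,329)]]
  print(z,np.array(c),np.mean(c,0),[np.linalg.norm(c[i]-c[i-1]) for i in range(4)],onz('side',*f(664,194),z),onz('side',*f(684,258),z))
E
```

```text
lad/rack [0.7238 0.1452 0.0798] rob/rack [0.5616 0.0523 0.0786] lad/far [0.6166 0.3392 0.0787]
handle bottom end [0.5018 0.0677 0.0816]
0.075 [[0.7276 0.1414 0.075 ]
 [0.5625 0.0486 0.075 ]
 [0.4561 0.2335 0.075 ]
 [0.6152 0.3361 0.075 ]] [0.5903 0.1899 0.075 ] [np.float64(0.22481935858480662), np.float64(0.18947725371120755), np.float64(0.21334090776247394), np.float64(0.1892349224421583)] [0.5024 0.0608 0.075 ] [0.4405 0.17   0.075 ]
0.085 [[0.7217 0.1497 0.085 ]
 [0.5585 0.058  0.085 ]
 [0.4534 0.2407 0.085 ]
 [0.6106 0.3421 0.085 ]] [0.586  0.1976 0.085 ] [np.float64(0.22213555282585717), np.float64(0.18721534820671246), np.float64(0.21079412726956373), np.float64(0.18697590979377446)] [0.4992 0.0701 0.085 ] [0.4379 0.1779 0.085 ]
```

```bash
python3 - <<'E'
from h import *
s=.7;R=np.array([[.866,.5],[-.5,.866]]);c=[.589,.194]
L=lambda p:(R@(np.array(p[:2])-c),p[2])
print('foot scene',L(onz('scene',597*s,360*s,.01)),'side foot',L(onz('side',205*s,500*s,.01)))
f=lambda x,y:(120+(x-400)/1.818,130+y/1.818)
g=lambda x,y:(260+x/2,110+y/2)
print('red',L(tri([('scene',*g(280,181)),('side',*f(457,265))])))
go([.646,.215,.2],210)
E
```

```text
foot scene (array([ 0.2017, -0.127 ]), np.float64(0.009999999999999898)) side foot (array([0.197, 0.146]), np.float64(0.010000000000000009))
red (array([ 0.1579, -0.003 ]), np.float64(0.08816907952611541))
tcp [ 0.6209 -0.0327  0.2562] head 244.2 z [ 0.0047  0.0012 -1.    ] w 0.324 shift [-0.0853 -0.2338  0.0567] turn z 0.597 rad
```

>>> {"fn": "drive_tool", "kwargs": {"steps": [0,0,0,-0.0152,-0.0377,0,0,0,0,0,-0.0152,-0.0377,0,0,0,0,0,-0.0152,-0.0377,0,0,0,0,0,-0.0152,-0.0377,0,0,0,0,0,-0.0152,-0.0377,0,0,0,0,0,-0.0152,-0.0377,0,0,0,0,0.1,0,0,0,0,0,0,0.1,0,0,0,0,0,0,0.1,0,0,0,0,0,0,0.1,0,0,0,0]}}

```text
time_s: 3.47
tcp_pos: [0.6359, 0.2109, 0.2522]
ee_rot: [[0.657, -0.754, -0.003], [-0.754, -0.657, -0.001], [-0.001, 0.003, -1.0]]
wrist_force: [-0.8, -0.1, -0.3]
gripper_width: 0.329
gripper_force: 30.0
```

>>> {"fn": "drive_tool", "kwargs": {"steps": [0,0,0.1,0,0,0,0,0,0,0.097,0,0,0,0,0,0.122,0,0,0,0,0,0,0.122,0,0,0,0,0,0,0.122,0,0,0,0,0,0,0.122,0,0,0,0,0,0,0.122,0,0,0,0,0,0,0,0,0,0,0,0]}}

```text
time_s: 4.13
tcp_pos: [0.6337, 0.2114, 0.2488]
ee_rot: [[0.417, -0.863, 0.285], [-0.701, -0.505, -0.503], [0.578, 0.01, -0.816]]
wrist_force: [0.8, -0.1, -3.2]
gripper_width: 0.33
gripper_force: 30.0
```

```bash
python3 - <<'E'
from h import *
go([.637,.210,.13])
E
```

```text
tcp [0.6337 0.2114 0.2488] head 210.3 z [ 0.2845 -0.5031 -0.8161] w 0.330 shift [-0.0663 -0.0033  0.0986]
```

>>> {"fn": "drive_tool", "kwargs": {"steps": [0,0,0,-0.0215,-0.001,0.0315,0,0,0,0,-0.0215,-0.001,0.0315,0,0,0,0,-0.0215,-0.001,0.0315,0,0,0,0,0,0,0,0,0,0,0,0,0,0,0.6,0,0,0,0,0,0,0.6,0,0,0,0,0,0,0.6,0,0,0,0,0,0,0.6]}}

```text
time_s: 4.8
tcp_pos: [0.6404, 0.2112, 0.1417]
ee_rot: [[0.408, -0.866, 0.288], [-0.711, -0.5, -0.494], [0.572, -0.003, -0.82]]
wrist_force: [-0.3, 0.4, 0.1]
gripper_width: 0.541
gripper_force: 0.0
```

>>> {"fn": "drive_tool", "kwargs": {"steps": [0,0,0,0.02,0,-0.035,0.6,0,0,0,0.02,0,-0.035,0.6,0,0,0,0.02,0,-0.035,0.6,0,-0.122,0,0,0,0,0.6,0,-0.122,0,0,0,0,0.6,0,-0.122,0,0,0,0,0.6,0,-0.122,0,0,0,0,0.6,0,-0.122,0,0,0,0,0.6,0,0,0,0,0,0,0.6]}}

```text
time_s: 5.55
tcp_pos: [0.6367, 0.2181, 0.2639]
ee_rot: [[0.496, -0.869, 0.004], [-0.869, -0.495, 0.009], [-0.006, -0.008, -1.0]]
wrist_force: [-0.1, 0.2, 1.2]
gripper_width: 0.595
gripper_force: 0.0
```

```bash
python3 - <<'E'
from h import *
go([.6434,-.122,.26],244)
sc=snap('wrist','w3');d=snap('side','d3')
k=lambda im:cv2.resize(im,(400,400))
cv2.imwrite('pics/c3.png',np.hstack([k(sc),k(d[130:350,120:340])]))
E
```

```text
tcp [0.6367 0.2181 0.2639] head 209.7 z [ 0.0039  0.0088 -1.    ] w 0.595 shift [0.2988 0.1627 0.001 ] turn z -0.599 rad
```

View pics/c3.png

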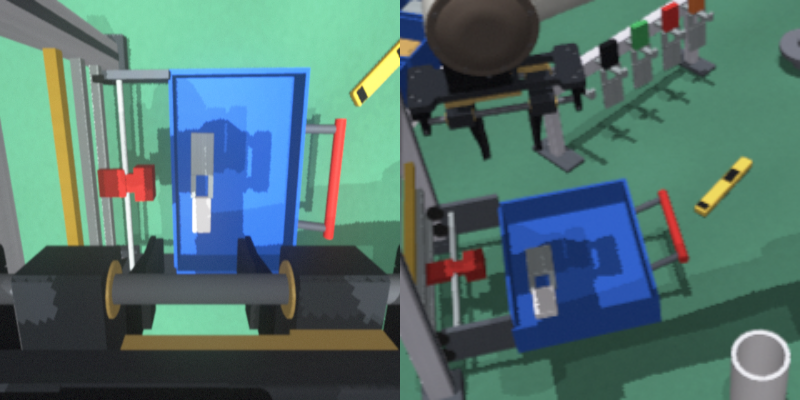

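>>> {"fn": "drive_tool", "kwargs": {"steps": [0,0,0,0.0332,0.0181,0,0.6,0,0,0,0.0332,0.0181,0,0.6,0,0,0,0.0332,0.0181,0,0.6,0,0,0,0.0332,0.0181,0,0.6,0,0,0,0.0332,0.0181,0,0.6,0,0,0,0.0332,0.0181,0,0.6,0,0,0,0.0332,0.0181,0,0.6,0,0,0,0.0332,0.0181,0,0.6,0,0,0,0.0332,0.0181,0,0.6,0,0,-0.1,0,0,0,0.6]}}

```text
time_s: 6.48
tcp_pos: [0.6416, -0.1247, 0.2598]
ee_rot: [[0.582, -0.813, -0.002], [-0.813, -0.582, -0.003], [0.001, 0.003, -1.0]]
wrist_force: [0.1, 1.2, 0.4]
gripper_width: 0.604
gripper_force: 0.0
```

>>> {"fn": "drive_tool", "kwargs": {"steps": [0,0,-0.1,0,0,0,0.6,0,0,-0.1,0,0,0,0.6,0,0,-0.1,0,0,0,0.6,0,0,-0.1,0,0,0,0.6,0,0,-0.099,0,0,0,0.6,0,0,0,0,0,0,0.6,0,0,0,0,0,0,0.6]}}

```text
time_s: 7.07
tcp_pos: [0.6423, -0.1189, 0.26]
ee_rot: [[0.901, -0.434, -0.001], [-0.434, -0.901, -0.001], [-0.0, 0.001, -1.0]]
wrist_force: [-0.6, 0.0, -0.1]
gripper_width: 0.598
gripper_force: 0.0
```

```bash
python3 - <<'E'
from h import *
go([.6434,-.122,.18],244)
E
```

```text
tcp [ 0.6423 -0.1189  0.26  ] head 244.3 z [-0.0008 -0.001  -1.    ] w 0.598 shift [0.0023 0.0022 0.08  ] turn z 0.005 rad
```

>>> {"fn": "drive_tool", "kwargs": {"steps": [0,0,0,0.002,0.002,0.04,0.6,0,0,0,0,0,0.04,0.6,0,0,0,0,0,0,0.6,0,0,0,0,0,0,0,0,0,0,0,0,0,0,0,0,0,0,0,0,0,0,0,0,0,0,0,0,0,0,0,0,0,0,0]}}

```text
time_s: 7.73
tcp_pos: [0.645, -0.1226, 0.1828]
ee_rot: [[0.901, -0.433, 0.005], [-0.433, -0.901, -0.0], [0.005, -0.002, -1.0]]
wrist_force: [0.1, 0.5, 2.6]
gripper_width: 0.326
gripper_force: 30.0
```

>>> {"fn": "drive_tool", "kwargs": {"steps": [0,0,0,0,0,-0.015,0,0,0,0,0,0,0,0,0,0,0,-0.03,0,0,0,0,0,0,-0.03,0,0,0,0,0,0,0,0,-0.03,0,0,0,0,0,0,-0.03,0,0,0,0,0,0,0,0]}}

```text
time_s: 8.32
tcp_pos: [0.5922, -0.0972, 0.2622]
ee_rot: [[0.902, -0.432, 0.013], [-0.432, -0.902, -0.002], [0.013, -0.004, -1.0]]
wrist_force: [0.4, -1.0, 0.5]
gripper_width: 0.328
gripper_force: 30.0
```

```bash
python3 - <<'E'
from h import *
go([.603,.19,.25],210)
E
```

```text
tcp [ 0.5922 -0.0972  0.2622] head 244.4 z [ 0.013  -0.0021 -0.9999] w 0.328 shift [-0.1144 -0.2637  0.0117] turn z 0.601 rad
```

>>> {"fn": "drive_tool", "kwargs": {"steps": [0,0,0,-0.0143,-0.033,0,0,0,0,0,-0.0143,-0.033,0,0,0,0,0,-0.0143,-0.033,0,0,0,0,0,-0.0143,-0.033,0,0,0,0,0,-0.0143,-0.033,0,0,0,0,0,-0.0143,-0.033,0,0,0,0,0,-0.0143,-0.033,0,0,0,0,0,-0.0143,-0.033,0,0,0,0,0.12,0,0,0,0,0,0,0.12,0,0,0,0]}}

```text
time_s: 9.15
tcp_pos: [0.6007, 0.1935, 0.2546]
ee_rot: [[0.771, -0.637, 0.0], [-0.637, -0.771, 0.0], [-0.0, -0.0, -1.0]]
wrist_force: [0.4, -1.1, -0.5]
gripper_width: 0.319
gripper_force: 30.0
```

>>> {"fn": "drive_tool", "kwargs": {"steps": [0,0,0.12,0,0,0,0,0,0,0.12,0,0,0,0,0,0,0.12,0,0,0,0,0,0.122,0,0,0,0,0,0,0.122,0,0,0,0,0,0,0.122,0,0,0,0,0,0,0.122,0,0,0,0,0,0,0.122,0,0,0,0,0,0,0,0,0,0,0,0]}}

```text
time_s: 9.9
tcp_pos: [0.5987, 0.1922, 0.2517]
ee_rot: [[0.415, -0.863, 0.287], [-0.703, -0.504, -0.501], [0.577, 0.007, -0.816]]
wrist_force: [0.0, -0.6, -2.7]
gripper_width: 0.329
gripper_force: 30.0
```

```bash
python3 - <<'E'
from h import *
go([.603,.190,.138])
E
```

```text
tcp [0.5987 0.1922 0.2517] head 210.3 z [ 0.2866 -0.5013 -0.8164] w 0.329 shift [-0.0623 -0.0034  0.0952]
```

>>> {"fn": "drive_tool", "kwargs": {"steps": [0,0,0,-0.0208,-0.001,0.0317,0,0,0,0,-0.0208,-0.001,0.0317,0,0,0,0,-0.0208,-0.001,0.0317,0,0,0,0,0,0,0,0,0,0,0,0,0,0,0.6,0,0,0,0,0,0,0.6,0,0,0,0,0,0,0.6,0,0,0,0,0,0,0.6]}}

```text
time_s: 10.57
tcp_pos: [0.6062, 0.1906, 0.1444]
ee_rot: [[0.407, -0.866, 0.29], [-0.712, -0.5, -0.493], [0.572, -0.005, -0.82]]
wrist_force: [-0.4, 0.0, 0.4]
gripper_width: 0.539
gripper_force: 0.0
```

>>> {"fn": "drive_tool", "kwargs": {"steps": [0,0,0,0.02,0,-0.035,0.6,0,0,0,0.02,0,-0.035,0.6,0,0,0,0.02,0,-0.035,0.6,0,-0.122,0,0,0,0,0.6,0,-0.122,0,0,0,0,0.6,0,-0.122,0,0,0,0,0.6,0,-0.122,0,0,0,0,0.6,0,-0.122,0,0,0,0,0.6,0,0,0,0,0,0,0.6]}}

```text
time_s: 11.32
tcp_pos: [0.602, 0.1975, 0.2661]
ee_rot: [[0.495, -0.869, 0.005], [-0.869, -0.495, 0.009], [-0.006, -0.009, -1.0]]
wrist_force: [0.2, 0.5, 1.1]
gripper_width: 0.596
gripper_force: 0.0
```

```bash
python3 - <<'E'
from h import *
go([.6128,-.185,.26],244)
E
```

```text
tcp [0.602  0.1975 0.2661] head 209.7 z [ 0.0047  0.0093 -0.9999] w 0.596 shift [0.3377 0.18   0.0026] turn z -0.599 rad
```

>>> {"fn": "drive_tool", "kwargs": {"steps": [0,0,0,0.0338,0.018,0,0.6,0,0,0,0.0338,0.018,0,0.6,0,0,0,0.0338,0.018,0,0.6,0,0,0,0.0338,0.018,0,0.6,0,0,0,0.0338,0.018,0,0.6,0,0,0,0.0338,0.018,0,0.6,0,0,0,0.0338,0.018,0,0.6,0,0,0,0.0338,0.018,0,0.6,0,0,0,0.0338,0.018,0,0.6,0,0,0,0.0338,0.018,0,0.6]}}

```text
time_s: 12.15
tcp_pos: [0.6122, -0.1852, 0.2636]
ee_rot: [[0.5, -0.866, 0.002], [-0.866, -0.5, -0.001], [0.002, -0.001, -1.0]]
wrist_force: [1.8, 0.4, -0.2]
gripper_width: 0.597
gripper_force: 0.0
```

>>> {"fn": "drive_tool", "kwargs": {"steps": [0,0,-0.12,0,0,0,0.6,0,0,-0.12,0,0,0,0.6,0,0,-0.12,0,0,0,0.6,0,0,-0.12,0,0,0,0.6,0,0,-0.12,0,0,0,0.6,0,0,0,0,0,0,0.6,0,0,0,0,0,0,0.6]}}

```text
time_s: 12.73
tcp_pos: [0.6124, -0.1834, 0.2629]
ee_rot: [[0.9, -0.435, 0.001], [-0.435, -0.9, -0.001], [0.002, 0.0, -1.0]]
wrist_force: [-0.3, 0.2, -1.0]
gripper_width: 0.603
gripper_force: 0.0
```

```bash
python3 - <<'E'
from h import *
go([.6128,-.185,.18],244)
a=snap('side','d4');k=lambda im:cv2.resize(im,(400,400));cv2.imwrite('pics/c4.png',np.hstack([k(a[130:350,120:340]),k(snap('scene','s4')[110:310,180:380])]))
E
```

```text
tcp [ 0.6124 -0.1834  0.2629] head 244.2 z [ 0.0014 -0.0007 -1.    ] w 0.603 shift [0.0009 0.0013 0.0829] turn z 0.004 rad
```

View pics/c4.png

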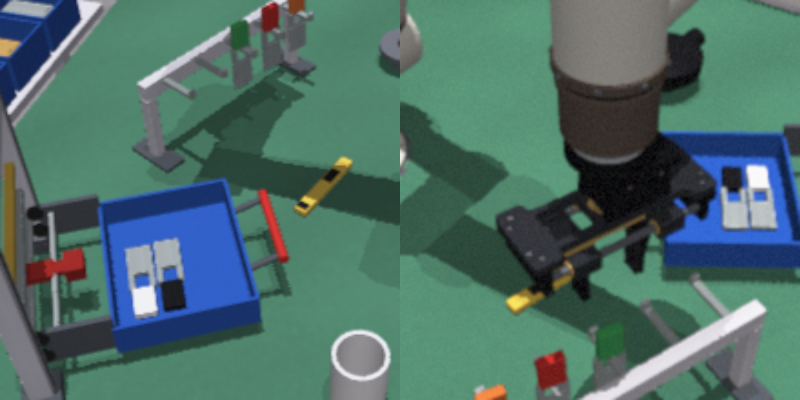

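>>> {"fn": "drive_tool", "kwargs": {"steps": [0,0,0,0.001,0.001,0.041,0.6,0,0,0,0,0,0.041,0.6,0,0,0,0,0,0,0.6,0,0,0,0,0,0,0,0,0,0,0,0,0,0,0,0,0,0,0,0,0,0,0,0,0,0,0,0,0,0,0,0,0,0,0]}}

```text
time_s: 13.5
tcp_pos: [0.6143, -0.1852, 0.1826]
ee_rot: [[0.901, -0.433, 0.005], [-0.433, -0.901, -0.001], [0.005, -0.001, -1.0]]
wrist_force: [-0.3, 1.4, 3.5]
gripper_width: 0.326
gripper_force: 30.0
```

>>> {"fn": "drive_tool", "kwargs": {"steps": [0,0,0,0,0,-0.015,0,0,0,0,0,0,0,0,0,0,0,-0.03,0,0,0,0,0,0,-0.03,0,0,0,0,0,0,0,0,-0.03,0,0,0,0,0,0,-0.03,0,0,0,0,0,0,0,0]}}

```text
time_s: 14.08
tcp_pos: [0.5613, -0.16, 0.2618]
ee_rot: [[0.902, -0.432, 0.013], [-0.432, -0.902, -0.003], [0.013, -0.002, -1.0]]
wrist_force: [1.5, -0.5, 0.7]
gripper_width: 0.325
gripper_force: 30.0
```

```bash
python3 - <<'E'
from h import *
go([.568,.17,.25],210)
E
```

```text
tcp [ 0.5613 -0.16    0.2618] head 244.4 z [ 0.0126 -0.0034 -0.9999] w 0.325 shift [-0.1366 -0.3005  0.0107] turn z 0.601 rad
```

>>> {"fn": "drive_tool", "kwargs": {"steps": [0,0,0,-0.0152,-0.0334,0,0,0,0,0,-0.0152,-0.0334,0,0,0,0,0,-0.0152,-0.0334,0,0,0,0,0,-0.0152,-0.0334,0,0,0,0,0,-0.0152,-0.0334,0,0,0,0,0,-0.0152,-0.0334,0,0,0,0,0,-0.0152,-0.0334,0,0,0,0,0,-0.0152,-0.0334,0,0,0,0,0,-0.0152,-0.0334,0,0,0,0,0.12,0,0,0,0]}}

```text
time_s: 14.92
tcp_pos: [0.566, 0.177, 0.2544]
ee_rot: [[0.845, -0.535, 0.002], [-0.535, -0.845, 0.002], [0.0, -0.003, -1.0]]
wrist_force: [0.1, -1.6, -1.5]
gripper_width: 0.324
gripper_force: 30.0
```

>>> {"fn": "drive_tool", "kwargs": {"steps": [0,0,0.12,0,0,0,0,0,0,0.12,0,0,0,0,0,0,0.12,0,0,0,0,0,0,0.12,0,0,0,0,0,0.122,0,0,0,0,0,0,0.122,0,0,0,0,0,0,0.122,0,0,0,0,0,0,0.122,0,0,0,0,0,0,0.122,0,0,0,0,0,0,0,0,0,0,0,0]}}

```text
time_s: 15.75
tcp_pos: [0.5638, 0.1722, 0.2518]
ee_rot: [[0.415, -0.863, 0.287], [-0.703, -0.504, -0.501], [0.577, 0.006, -0.816]]
wrist_force: [-0.4, -0.6, -3.1]
gripper_width: 0.324
gripper_force: 30.0
```

```bash
python3 - <<'E'
from h import *
go([.568,.170,.138])
E
```

```text
tcp [0.5638 0.1722 0.2518] head 210.3 z [ 0.287  -0.5011 -0.8164] w 0.324 shift [-0.0624 -0.0032  0.0953]
```

>>> {"fn": "drive_tool", "kwargs": {"steps": [0,0,0,-0.0208,-0.001,0.0317,0,0,0,0,-0.0208,-0.001,0.0317,0,0,0,0,-0.0208,-0.001,0.0317,0,0,0,0,0,0,0,0,0,0,0,0,0,0,0.6,0,0,0,0,0,0,0.6,0,0,0,0,0,0,0.6,0,0,0,0,0,0,0.6]}}

```text
time_s: 16.42
tcp_pos: [0.5711, 0.1708, 0.1439]
ee_rot: [[0.407, -0.866, 0.289], [-0.712, -0.5, -0.493], [0.572, -0.005, -0.82]]
wrist_force: [0.1, -0.1, 0.1]
gripper_width: 0.539
gripper_force: 0.0
```

>>> {"fn": "drive_tool", "kwargs": {"steps": [0,0,0,0.02,0,-0.035,0.6,0,0,0,0.02,0,-0.035,0.6,0,0,0,0.02,0,-0.035,0.6,0,-0.122,0,0,0,0,0.6,0,-0.122,0,0,0,0,0.6,0,-0.122,0,0,0,0,0.6,0,-0.122,0,0,0,0,0.6,0,-0.122,0,0,0,0,0.6,0,0,0,0,0,0,0.6]}}

```text
time_s: 17.17
tcp_pos: [0.5668, 0.1781, 0.2656]
ee_rot: [[0.495, -0.869, 0.005], [-0.869, -0.495, 0.009], [-0.006, -0.009, -1.0]]
wrist_force: [0.6, -0.5, 0.3]
gripper_width: 0.599
gripper_force: 0.0
```

>>> {"fn": "drive_tool", "kwargs": {"steps": [0,0,0,0.0343,0.0179,0,0.6,0,0,0,0.0343,0.0179,0,0.6,0,0,0,0.0343,0.0179,0,0.6,0,0,0,0.0343,0.0179,0,0.6,0,0,0,0.0343,0.0179,0,0.6,0,0,0,0.0343,0.0179,0,0.6,0,0,0,0.0343,0.0179,0,0.6,0,0,0,0.0343,0.0179,0,0.6,0,0,0,0.0343,0.0179,0,0.6,0,0,0,0.0343,0.0179,0,0.6]}}

```text
time_s: 18.0
tcp_pos: [0.5804, -0.2088, 0.2632]
ee_rot: [[0.5, -0.866, 0.002], [-0.866, -0.5, -0.001], [0.002, -0.001, -1.0]]
wrist_force: [-0.3, -0.5, 0.3]
gripper_width: 0.598
gripper_force: 0.0
```

>>> {"fn": "drive_tool", "kwargs": {"steps": [0,0,0,0.0343,0.0179,0,0.6,0,0,-0.12,0,0,0,0.6,0,0,-0.12,0,0,0,0.6,0,0,-0.12,0,0,0,0.6,0,0,-0.12,0,0,0,0.6,0,0,-0.12,0,0,0,0.6,0,0,0,0,0,0,0.6,0,0,0,0,0,0,0.6]}}

```text
time_s: 18.67
tcp_pos: [0.5823, -0.2456, 0.2627]
ee_rot: [[0.9, -0.435, 0.001], [-0.435, -0.9, -0.001], [0.001, 0.0, -1.0]]
wrist_force: [0.3, -0.7, 0.7]
gripper_width: 0.598
gripper_force: 0.0
```

```bash
python3 - <<'E'
from h import *
go([.582,-.248,.18],244)
E
```

```text
tcp [ 0.5823 -0.2456  0.2627] head 244.2 z [ 0.0012 -0.0009 -1.    ] w 0.598 shift [0.0006 0.0022 0.0827] turn z 0.004 rad
```

>>> {"fn": "drive_tool", "kwargs": {"steps": [0,0,0,0.001,0.002,0.041,0.6,0,0,0,0,0,0.041,0.6,0,0,0,0,0,0,0.6,0,0,0,0,0,0,0,0,0,0,0,0,0,0,0,0,0,0,0,0,0,0,0,0,0,0,0,0,0,0,0,0,0,0,0]}}

```text
time_s: 19.33
tcp_pos: [0.5837, -0.2485, 0.1823]
ee_rot: [[0.901, -0.433, 0.005], [-0.433, -0.901, -0.001], [0.005, -0.001, -1.0]]
wrist_force: [0.6, 1.2, 3.2]
gripper_width: 0.331
gripper_force: 30.0
```

>>> {"fn": "drive_tool", "kwargs": {"steps": [0,0,0,0,0,-0.015,0,0,0,0,0,0,0,0,0,0,0,-0.03,0,0,0,0,0,0,-0.03,0,0,0,0,0,0,0,0,-0.03,0,0,0,0,0,0,-0.03,0,0,0,0,0,0,0,0]}}

```text
time_s: 19.92
tcp_pos: [0.5306, -0.2235, 0.2614]
ee_rot: [[0.902, -0.432, 0.012], [-0.432, -0.902, -0.005], [0.013, -0.001, -1.0]]
wrist_force: [1.9, -1.1, 1.0]
gripper_width: 0.324
gripper_force: 30.0
```

>>> {"fn": "drive_tool", "kwargs": {"steps": [0,0,0,-0.0157,-0.0341,0,0,0,0,0,-0.0157,-0.0341,0,0,0,0,0,-0.0157,-0.0341,0,0,0,0,0,-0.0157,-0.0341,0,0,0,0,0,-0.0157,-0.0341,0,0,0,0,0,-0.0157,-0.0341,0,0,0,0,0,-0.0157,-0.0341,0,0,0,0,0,-0.0157,-0.0341,0,0,0,0,0,-0.0157,-0.0341,0,0,0,0,0,-0.0157,-0.0341,0,0]}}

```text
time_s: 20.75
tcp_pos: [0.5343, 0.1552, 0.2551]
ee_rot: [[0.901, -0.433, 0.001], [-0.433, -0.901, 0.001], [0.001, -0.002, -1.0]]
wrist_force: [0.8, -0.7, -0.9]
gripper_width: 0.325
gripper_force: 30.0
```

>>> {"fn": "drive_tool", "kwargs": {"steps": [0,0,0.12,0,0,0,0,0,0,0.12,0,0,0,0,0,0,0.12,0,0,0,0,0,0,0.12,0,0,0,0,0,0,0.12,0,0,0,0,0,0.122,0,0,0,0,0,0,0.122,0,0,0,0,0,0,0.122,0,0,0,0,0,0,0.122,0,0,0,0,0,0,0.122,0,0,0,0,0]}}

```text
time_s: 21.58
tcp_pos: [0.5347, 0.1543, 0.2558]
ee_rot: [[0.407, -0.865, 0.292], [-0.708, -0.501, -0.497], [0.576, -0.005, -0.817]]
wrist_force: [0.2, -1.1, 0.1]
gripper_width: 0.324
gripper_force: 30.0
```

```bash
python3 - <<'E'
from h import *
go([.537,.152,.138])
E
```

```text
tcp [0.5347 0.1543 0.2558] head 210.1 z [ 0.2922 -0.4969 -0.8172] w 0.324 shift [-0.0654 -0.0003  0.0981]
```

>>> {"fn": "drive_tool", "kwargs": {"steps": [0,0,0,-0.0215,0,0.0325,0,0,0,0,-0.0215,0,0.0325,0,0,0,0,-0.0215,0,0.0325,0,0,0,0,0,0,0,0,0,0,0,0,0,0,0.6,0,0,0,0,0,0,0.6,0,0,0,0,0,0,0.6,0,0,0,0,0,0,0.6]}}

```text
time_s: 22.25
tcp_pos: [0.5369, 0.1515, 0.1401]
ee_rot: [[0.407, -0.866, 0.289], [-0.712, -0.499, -0.493], [0.572, -0.005, -0.82]]
wrist_force: [0.3, -0.9, -0.7]
gripper_width: 0.537
gripper_force: 0.0
```

>>> {"fn": "drive_tool", "kwargs": {"steps": [0,0,0,0.02,0,-0.035,0.6,0,0,0,0.02,0,-0.035,0.6,0,0,0,0.02,0,-0.035,0.6,0,-0.122,0,0,0,0,0.6,0,-0.122,0,0,0,0,0.6,0,-0.122,0,0,0,0,0.6,0,-0.122,0,0,0,0,0.6,0,-0.122,0,0,0,0,0.6,0,0,0,0,0,0,0.6]}}

```text
time_s: 23.0
tcp_pos: [0.5327, 0.159, 0.2618]
ee_rot: [[0.495, -0.869, 0.004], [-0.869, -0.495, 0.009], [-0.006, -0.008, -1.0]]
wrist_force: [1.3, 0.4, 0.5]
gripper_width: 0.598
gripper_force: 0.0
```

>>> {"fn": "drive_tool", "kwargs": {"steps": [0,0,0,0.0347,0.0183,0,0.6,0,0,0,0.0347,0.0183,0,0.6,0,0,0,0.0347,0.0183,0,0.6,0,0,0,0.0347,0.0183,0,0.6,0,0,0,0.0347,0.0183,0,0.6,0,0,0,0.0347,0.0183,0,0.6,0,0,0,0.0347,0.0183,0,0.6,0,0,0,0.0347,0.0183,0,0.6,0,0,0,0.0347,0.0183,0,0.6,0,0,0,0.0347,0.0183,0,0.6]}}

```text
time_s: 23.83
tcp_pos: [0.5448, -0.2336, 0.2595]
ee_rot: [[0.5, -0.866, 0.001], [-0.866, -0.5, -0.002], [0.002, -0.0, -1.0]]
wrist_force: [0.9, 0.6, -0.2]
gripper_width: 0.601
gripper_force: 0.0
```

>>> {"fn": "drive_tool", "kwargs": {"steps": [0,0,0,0.0347,0.0183,0,0.6,0,0,0,0.0347,0.0183,0,0.6,0,0,-0.12,0,0,0,0.6,0,0,-0.12,0,0,0,0.6,0,0,-0.12,0,0,0,0.6,0,0,-0.12,0,0,0,0.6,0,0,-0.12,0,0,0,0.6,0,0,0,0,0,0,0.6]}}

```text
time_s: 24.5
tcp_pos: [0.548, -0.3101, 0.2591]
ee_rot: [[0.903, -0.431, 0.001], [-0.431, -0.903, -0.002], [0.001, 0.001, -1.0]]
wrist_force: [-0.1, -0.1, -0.3]
gripper_width: 0.6
gripper_force: 0.0
```

```bash
python3 - <<'E'
from h import *
go([.5516,-.311,.18],244)
a=snap('side','d5');k=lambda im:cv2.resize(im,(400,400));cv2.imwrite('pics/c5.png',np.hstack([k(a[130:350,120:340]),k(snap('scene','s5')[170:370,180:380])]))
E
```

```text
tcp [ 0.548  -0.3101  0.2591] head 244.5 z [ 0.0005 -0.0015 -1.    ] w 0.600 shift [ 0.0035 -0.0008  0.0791] turn z 0.009 rad
```

View pics/c5.png

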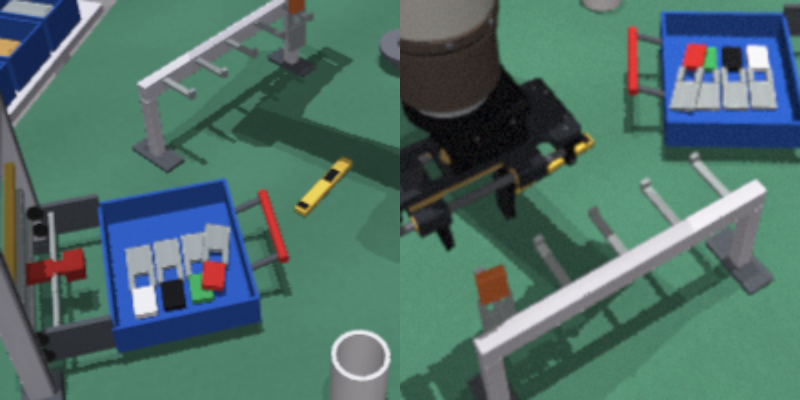

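>>> {"fn": "drive_tool", "kwargs": {"steps": [0,0,0,0.0035,-0.001,0.04,0.6,0,0,0,0,0,0.039,0.6,0,0,0,0,0,0,0.6,0,0,0,0,0,0,0,0,0,0,0,0,0,0,0,0,0,0,0,0,0,0,0,0,0,0,0,0,0,0,0,0,0,0,0]}}

```text
time_s: 25.27
tcp_pos: [0.5529, -0.3114, 0.1818]
ee_rot: [[0.901, -0.433, 0.004], [-0.433, -0.901, -0.002], [0.005, -0.0, -1.0]]
wrist_force: [0.7, 0.4, 2.6]
gripper_width: 0.327
gripper_force: 30.0
```

>>> {"fn": "drive_tool", "kwargs": {"steps": [0,0,0,0,0,-0.015,0,0,0,0,0,0,0,0,0,0,0,-0.03,0,0,0,0,0,0,-0.03,0,0,0,0,0,0,0,0,-0.03,0,0,0,0,0,0,-0.03,0,0,0,0,0,0,0,0]}}

```text
time_s: 25.85
tcp_pos: [0.4998, -0.2866, 0.261]
ee_rot: [[0.902, -0.432, 0.011], [-0.432, -0.902, -0.006], [0.013, 0.001, -1.0]]
wrist_force: [0.4, -0.6, 1.4]
gripper_width: 0.33
gripper_force: 30.0
```

>>> {"fn": "drive_tool", "kwargs": {"steps": [0,0,0,-0.0081,-0.0374,0,0,0,0,0,-0.0081,-0.0374,0,0,0,0,0,-0.0081,-0.0374,0,0,0,0,0,-0.0081,-0.0374,0,0,0,0,0,-0.0081,-0.0374,0,0,0,0,0,-0.0081,-0.0374,0,0,0,0,0,-0.0081,-0.0374,0,0,0,0,0,-0.0081,-0.0374,0,0,0,0,0,-0.0081,-0.0374,0,0,0,0,0,-0.0081,-0.0374,0,0]}}

```text
time_s: 26.68
tcp_pos: [0.5869, 0.0892, 0.2546]
ee_rot: [[0.901, -0.433, 0.001], [-0.433, -0.901, 0.001], [0.001, -0.001, -1.0]]
wrist_force: [0.8, -0.7, -1.2]
gripper_width: 0.328
gripper_force: 30.0
```

>>> {"fn": "drive_tool", "kwargs": {"steps": [0,0,0,-0.0081,-0.0374,0,0,0,0,0,-0.0081,-0.0374,0,0,0,0,0,-0.0081,-0.0374,0,0,0,0,0.12,0,0,0,0,0,0,0.12,0,0,0,0,0,0,0.12,0,0,0,0,0,0,0.12,0,0,0,0,0,0,0.12,0,0,0,0]}}

```text
time_s: 27.35
tcp_pos: [0.6134, 0.1992, 0.2541]
ee_rot: [[0.494, -0.869, 0.001], [-0.869, -0.494, 0.001], [-0.0, -0.001, -1.0]]
wrist_force: [-0.2, -0.4, -0.9]
gripper_width: 0.329
gripper_force: 30.0
```

>>> {"fn": "drive_tool", "kwargs": {"steps": [0,0.122,0,0,0,0,0,0,0.122,0,0,0,0,0,0,0.122,0,0,0,0,0,0,0.122,0,0,0,0,0,0,0.122,0,0,0,0,0,0,0,0,0,0,0,0]}}

```text
time_s: 27.85
tcp_pos: [0.6111, 0.2003, 0.2506]
ee_rot: [[0.415, -0.863, 0.287], [-0.703, -0.505, -0.501], [0.578, 0.007, -0.816]]
wrist_force: [-0.7, -0.7, -2.1]
gripper_width: 0.33
gripper_force: 30.0
```

```bash
python3 - <<'E'
from h import *
go([.616,.198,.150])
E
```

```text
tcp [0.6111 0.2003 0.2506] head 210.3 z [ 0.2867 -0.5014 -0.8163] w 0.330 shift [-0.0545 -0.0037  0.0847]
```

>>> {"fn": "drive_tool", "kwargs": {"steps": [0,0,0,-0.018,-0.001,0.028,0,0,0,0,-0.018,-0.001,0.028,0,0,0,0,-0.018,-0.001,0.028,0,0,0,0,0,0,0,0,0,0,0,0,0,0,0.6,0,0,0,0,0,0,0.6,0,0,0,0,0,0,0.6,0,0,0,0,0,0,0.6]}}

```text
time_s: 28.52
tcp_pos: [0.6188, 0.198, 0.1571]
ee_rot: [[0.407, -0.866, 0.289], [-0.712, -0.5, -0.493], [0.572, -0.005, -0.82]]
wrist_force: [-0.2, 0.3, 0.1]
gripper_width: 0.538
gripper_force: 0.0
```

>>> {"fn": "drive_tool", "kwargs": {"steps": [0,0,0,0.02,0,-0.035,0.6,0,0,0,0.02,0,-0.035,0.6,0,0,0,0.02,0,-0.035,0.6,0,-0.122,0,0,0,0,0.6,0,-0.122,0,0,0,0,0.6,0,-0.122,0,0,0,0,0.6,0,-0.122,0,0,0,0,0.6,0,-0.122,0,0,0,0,0.6,0,0,0,0,0,0,0.6]}}

```text
time_s: 29.27
tcp_pos: [0.6147, 0.2047, 0.2789]
ee_rot: [[0.495, -0.869, 0.005], [-0.869, -0.495, 0.009], [-0.005, -0.008, -1.0]]
wrist_force: [1.4, -0.2, 1.2]
gripper_width: 0.601
gripper_force: 0.0
```

>>> {"fn": "drive_tool", "kwargs": {"steps": [0,0,0,0.0164,0.0344,0,0.6,0,0,0,0.0164,0.0344,0,0.6,0,0,0,0.0164,0.0344,0,0.6,0,0,0,0.0164,0.0344,0,0.6,0,0,0,0.0164,0.0344,0,0.6,0,0,0,0.0164,0.0344,0,0.6,0,0,0,0.0164,0.0344,0,0.6,0,0,0,0.0164,0.0344,0,0.6]}}

```text
time_s: 29.93
tcp_pos: [0.4379, -0.0458, 0.276]
ee_rot: [[0.501, -0.866, 0.003], [-0.866, -0.501, -0.001], [0.002, -0.002, -1.0]]
wrist_force: [0.7, -0.3, 1.1]
gripper_width: 0.604
gripper_force: 0.0
```

>>> {"fn": "drive_tool", "kwargs": {"steps": [0,0,0.11,0,0,0,0.6,0,0,0.11,0,0,0,0.6,0,0,0.11,0,0,0,0.6,0,0,0.11,0,0,0,0.6,0,0,0.11,0,0,0,0.6,0,0,0.11,0,0,0,0.6,0,0,0.11,0,0,0,0.6,0,0,0.11,0,0,0,0.6,0,0,0,0,0,0,0.6]}}

```text
time_s: 30.68
tcp_pos: [0.4393, -0.0445, 0.2758]
ee_rot: [[-0.35, -0.937, 0.002], [-0.937, 0.35, -0.001], [-0.0, -0.002, -1.0]]
wrist_force: [-0.1, 0.2, -0.1]
gripper_width: 0.602
gripper_force: 0.0
```

```bash
python3 - <<'E'
from h import *
go([.438,-.045,.2],159)
a=snap('side','d6');k=lambda im:cv2.resize(im,(400,400));cv2.imwrite('pics/c6.png',np.hstack([k(a[130:350,120:340]),cv2.resize(snap('wrist','w6'),(400,400))]))
E
```

```text
tcp [ 0.4393 -0.0445  0.2758] head 159.5 z [ 0.0021 -0.0005 -1.    ] w 0.602 shift [0.0009 0.0012 0.0758] turn z 0.009 rad
```

View pics/c6.png

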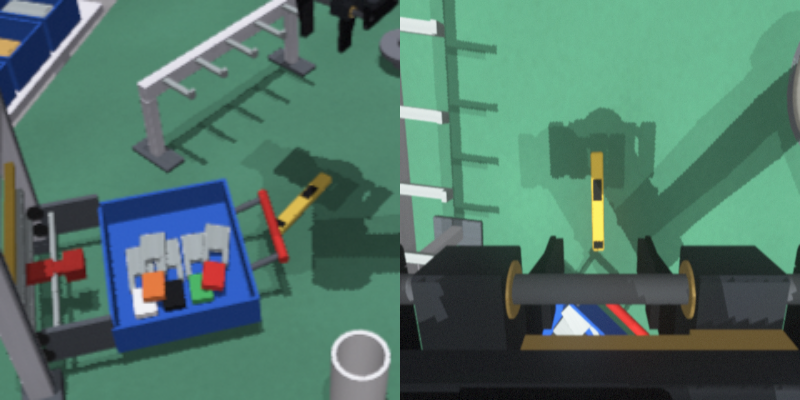

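```bash
python3 - <<'E'
from h import *
a=onz('wrist',276,161,.012);b=onz('wrist',277.5,261,.012);m=(a+b)/2
print(a,b,m,np.linalg.norm(a-b),np.degrees(np.arctan2(*(a-b)[1::-1])))
f=lambda x,y:(120+x/1.818,130+y/1.818)
print(onz('side',*f(280,227),.01),onz('side',*f(328,178),.01))
go([*m[:2],.021],159)
# handle in frame of robot
E
```

```text
[ 0.4389 -0.0632  0.012 ] [0.4844 0.0648 0.012 ] [0.4616 0.0008 0.012 ] 0.13582919524966536 -109.55762125929272
[0.4795 0.0613 0.01  ] [ 0.4343 -0.0603  0.01  ]
tcp [ 0.4393 -0.0445  0.2756] head 159.8 z [ 0.0016 -0.0003 -1.    ] w 0.604 shift [-0.0502 -0.0049  0.2546] turn z 0.013 rad
```

```bash
python3 - <<'E'
from h import *
f=lambda x,y:(120+x/1.818,130+y/1.818)
R=np.array([[.866,.5],[-.5,.866]])
for q in [(128,252),(140,236),(165,234),(183,239),(206,229),(228,231),(134,316),(185,308),(213,290)]: print(q,R@(onz('side',*f(*q),.045)[:2]-[.589,.194]))
go([.455,-.019,.1],160.2)
E
```

```text
(128, 252) [ 0.0655 -0.0392]
(140, 236) [ 0.0455 -0.0651]
(165, 234) [ 0.0099 -0.0595]
(183, 239) [-0.0139 -0.0431]
(206, 229) [-0.0494 -0.0536]
(228, 231) [-0.0797 -0.0414]
(134, 316) [0.0692 0.0737]
(185, 308) [0.0019 0.0783]
(213, 290) [-0.0395  0.0585]
tcp [ 0.4393 -0.0445  0.2756] head 159.8 z [ 0.0016 -0.0003 -1.    ] w 0.604 shift [-0.0293 -0.0056  0.1756] turn z -0.008 rad
```

>>> {"fn": "drive_tool", "kwargs": {"steps": [0,0,-0.008,-0.029,-0.0055,0.02,0.6,0,0,0,0,0,0.039,0.6,0,0,0,0,0,0.039,0.6,0,0,0,0,0,0.039,0.6,0,0,0,0,0,0.039,0.6,0,0,0,0,0,0.039,0.6,0,0,0,0,0,0,0.6,0,0,0,0,0,0,0.6]}}

```text
time_s: 31.45
tcp_pos: [0.4539, -0.0197, 0.0592]
ee_rot: [[-0.34, -0.941, -0.004], [-0.941, 0.34, -0.002], [0.003, 0.003, -1.0]]
wrist_force: [0.1, 0.6, 0.8]
gripper_width: 0.601
gripper_force: 0.0
```

```bash
python3 - <<'E'
from h import *
go([.455,-.019,.022],160.4)
w=snap('wrist','w7');cv2.imwrite('pics/w7b.png',cv2.resize(w,(400,300)))
E
```

```text
tcp [ 0.4539 -0.0197  0.0592] head 160.1 z [-0.0039 -0.0019 -1.    ] w 0.601 shift [-0.0011 -0.0009  0.0372] turn z -0.004 rad
```

View pics/w7b.png

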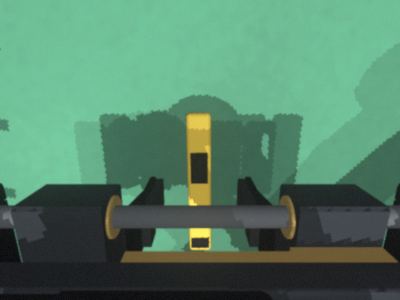

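>>> {"fn": "drive_tool", "kwargs": {"steps": [0,0,0,0,0,0.02,0.6,0,0,0,0,0,0.016,0.6,0,0,0,0,0,0,0.6,0,0,0,0,0,0,0,0,0,0,0,0,0,0,0,0,0,0,0,0,0,0,0,0,0,0,0,0,0,0,0,0,0,0,0]}}

```text
time_s: 32.17
tcp_pos: [0.4553, -0.0192, 0.0248]
ee_rot: [[-0.342, -0.94, 0.002], [-0.94, 0.342, 0.001], [-0.001, -0.002, -1.0]]
wrist_force: [0.1, -1.0, -1.0]
gripper_width: 0.302
gripper_force: 0.0
```

>>> {"fn": "drive_tool", "kwargs": {"steps": [0,0,0,0,0,-0.015,0,0,0,0,0.03,0,0,0,0,0,0,0.03,0,0,0,0,0,0,0,0,-0.035,0,0,0,0,0,0,-0.035,0,0,0,0,0,0,-0.035,0,0,0,0,0,0,-0.035,0,0,0,0,0,0,0,0]}}

```text
time_s: 32.83
tcp_pos: [0.4387, -0.0759, 0.1863]
ee_rot: [[-0.34, -0.94, 0.016], [-0.94, 0.34, 0.0], [-0.006, -0.015, -1.0]]
wrist_force: [1.2, 0.1, 0.3]
gripper_width: 0.004
gripper_force: 0.0
```

```bash
python3 - <<'E'
from h import *
go([.608,.121,.17],120)
E
```

```text
tcp [ 0.4387 -0.0759  0.1863] head 160.1 z [ 0.0155  0.0003 -0.9999] w 0.004 shift [-0.2426 -0.0919  0.0189] turn z 0.700 rad
```

>>> {"fn": "drive_tool", "kwargs": {"steps": [0,0,0,0,0,0,0.6,0,0,0,0,0,0,0.6,0,0,0,0,0,0,0.6,0,0,0,0,0,0,0.6,0,0,0,0,0,0,0.6]}}

```text
time_s: 33.25
tcp_pos: [0.4335, -0.0758, 0.1777]
ee_rot: [[-0.342, -0.94, -0.003], [-0.94, 0.342, -0.0], [0.001, 0.002, -1.0]]
wrist_force: [0.5, -0.2, -0.2]
gripper_width: 0.301
gripper_force: 0.0
```

```bash
python3 - <<'E'
from h import *
k=lambda im:cv2.resize(im,(400,400))
go([0,0,0])
w=snap('wrist','w8');a=snap('side','d8');cv2.imwrite('pics/c8.png',np.hstack([k(a[130:350,120:340]),k(w)]))
E
```

```text
tcp [ 0.4335 -0.0758  0.1777] head 160.0 z [-0.0028 -0.0005 -1.    ] w 0.301 shift [0.0767 0.4328 0.1788]
```

View pics/c8.png

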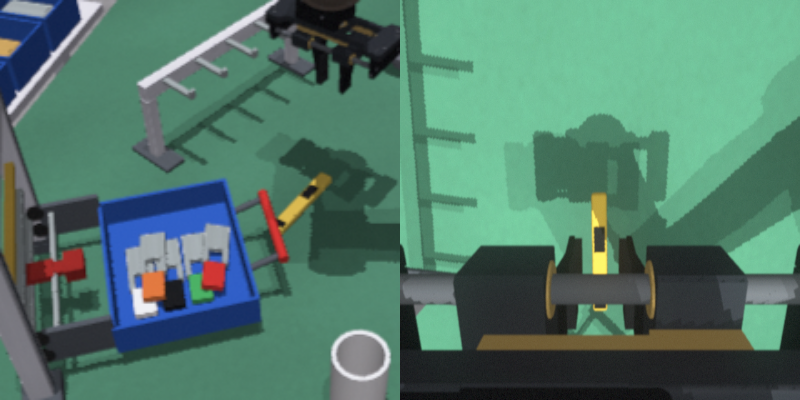

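>>> {"fn": "drive_tool", "kwargs": {"steps": [0,0,0,-0.0305,0,0,0.6,0,0,0,-0.0305,-0.001,0,0.6,0,0,0,0,0,0.039,0.6,0,0,0,0,0,0.039,0.6,0,0,0,0,0,0.039,0.6,0,0,0,0,0,0.038,0.6,0,0,0,0,0,0,0.6,0,0,0,0,0,0,0.6]}}

```text
time_s: 34.02
tcp_pos: [0.4547, -0.0193, 0.0225]
ee_rot: [[-0.341, -0.94, -0.006], [-0.94, 0.341, -0.002], [0.004, 0.004, -1.0]]
wrist_force: [1.2, 0.5, 0.9]
gripper_width: 0.601
gripper_force: 0.0
```

>>> {"fn": "drive_tool", "kwargs": {"steps": [0,0,0,0,0,0,0,0,0,0,0,0,0,0,0,0,0,0,0,0,0,0,0,0,0,0,0,0,0,0,0,0,0,0,0,0,0,0,0,0,0,0,0,0,0,0,0,0,0,0,0,0,0,0,0,0]}}

```text
time_s: 34.68
tcp_pos: [0.456, -0.0188, 0.024]
ee_rot: [[-0.342, -0.94, 0.0], [-0.94, 0.342, 0.0], [-0.0, -0.0, -1.0]]
wrist_force: [0.4, -0.5, 0.6]
gripper_width: 0.078
gripper_force: 0.0
```

```bash
python3 - <<'E'
from h import *
k=lambda im:cv2.resize(im,(400,400))
s=r.sense();print(s['gripper_width'],s['gripper_force'],s['wrist_force'])
w=snap('wrist','w9');a=snap('scene','s9');b=snap('side','d9');
u,v=map(int,proj('scene',[.456,-.019,.01]));print(u,v);x,y=map(int,proj('side',[.456,-.019,.01]));print(x,y)
cv2.imwrite('pics/c9.png',np.hstack([k(a[v-60:v+60,u-60:u+60]),k(b[y-60:y+60,x-60:x+60])]))
E
```

```text
0.07760945104925869 0.0 [ 0.3673 -0.4695  0.5793]
265 246
289 236
```

View pics/c9.png

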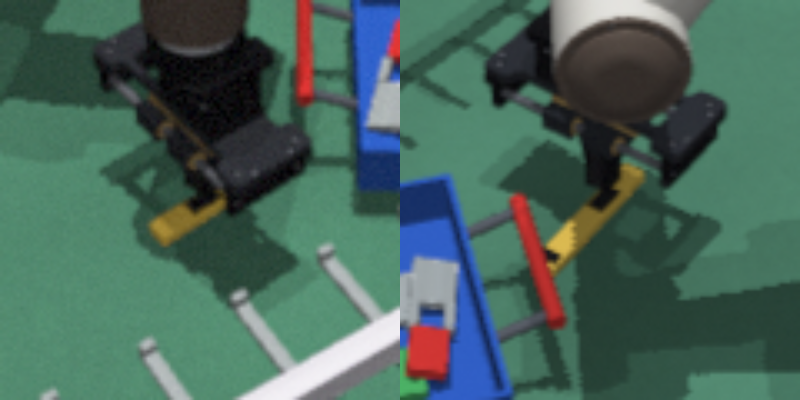

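>>> {"fn": "drive_tool", "kwargs": {"steps": [0,0,0,0,0,0,0.6,0,0,0,0,0,0,0.6,0,0,0,0,0,0,0.6,0,0,0,0,0,0,0.6,0,0,0,0,0,0,0.6,0,0,0,0,0,0,0.6,0,0,0,0,0,0,0.6,0,0,0,0,0,0,0.6,0,0,0,0,0,0,0.6]}}

```text
time_s: 35.58
tcp_pos: [0.4559, -0.0188, 0.0239]
ee_rot: [[-0.342, -0.94, 0.0], [-0.94, 0.342, 0.0], [-0.0, -0.0, -1.0]]
wrist_force: [-0.2, -0.4, 0.3]
gripper_width: 0.569
gripper_force: 0.0
```

>>> {"fn": "drive_tool", "kwargs": {"steps": [0,0,0,0,0,0.004,0.6,0,0,0,0,0,0,0.6,0,0,0,0,0,0,0.6]}}

```text
time_s: 35.83
tcp_pos: [0.4556, -0.0189, 0.0195]
ee_rot: [[-0.342, -0.94, -0.001], [-0.94, 0.342, -0.0], [0.0, 0.001, -1.0]]
wrist_force: [0.1, 0.1, -0.2]
gripper_width: 0.593
gripper_force: 0.0
```

```bash
python3 - <<'E'
from h import *
go([.455,-.019,.022],160.4)
w=snap('wrist','w10');cv2.imwrite('pics/w10b.png',w[180:380,150:410].repeat(3,0).repeat(3,1))
E
```

```text
tcp [ 0.4556 -0.0189  0.0195] head 160.0 z [-0.0008 -0.0002 -1.    ] w 0.593 shift [ 0.0003  0.0006 -0.0025] turn z -0.007 rad
```

View pics/w10b.png

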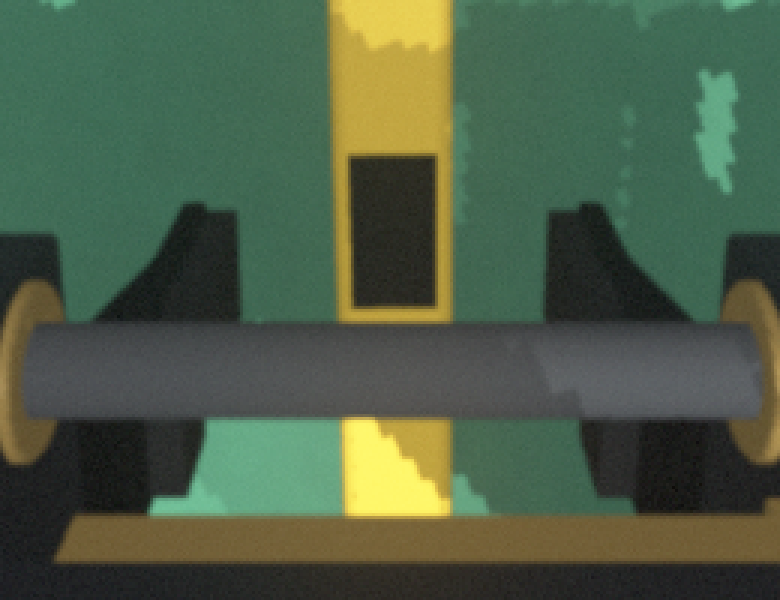

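>>> {"fn": "drive_tool", "kwargs": {"steps": [0,0,0,0,0,0,0,0,0,0,0,0,0,0,0,0,0,0,0,0,0,0,0,0,0,0,0,0,0,0,0,0,0,0,0,0,0,0,0,0,0,0,0,0,0,0,0,0,0]}}

```text
time_s: 36.47
tcp_pos: [0.4559, -0.0188, 0.0199]
ee_rot: [[-0.342, -0.94, -0.0], [-0.94, 0.342, -0.0], [0.0, 0.0, -1.0]]
wrist_force: [-0.2, -0.7, -0.4]
gripper_width: 0.155
gripper_force: 0.0
```

>>> {"fn": "drive_tool", "kwargs": {"steps": [0,0,0,0,0,0,0.6,0,0,0,0,0,0,0.6,0,0,0,0,0,0,0.6,0,0,0,0,0,0,0.6,0,0,0,0,0,0,0.6,0,0,0,0,0,0,0.6,0,0,0,0,0,0,0.6,0,0,0,0,0,0,0.6,0,0,0,0,0,0,0.6]}}

```text
time_s: 37.22
tcp_pos: [0.4559, -0.0188, 0.0198]
ee_rot: [[-0.342, -0.94, -0.0], [-0.94, 0.342, 0.0], [0.0, 0.0, -1.0]]
wrist_force: [-0.2, 0.6, -0.1]
gripper_width: 0.597
gripper_force: 0.0
```

>>> {"fn": "drive_tool", "kwargs": {"steps": [0,0,0,0,0,0.004,0.6,0,0,0,0,0,0,0.6]}}

```text
time_s: 37.38
tcp_pos: [0.4555, -0.0189, 0.0153]
ee_rot: [[-0.342, -0.94, -0.001], [-0.94, 0.342, -0.0], [0.001, 0.001, -1.0]]
wrist_force: [-0.0, -0.6, 0.6]
gripper_width: 0.599
gripper_force: 0.0
```

>>> {"fn": "drive_tool", "kwargs": {"steps": [0,0,0,0,0,0.004,0.6,0,0,0,0,0,0,0.6]}}

```text
time_s: 37.55
tcp_pos: [0.4554, -0.0189, 0.0112]
ee_rot: [[-0.342, -0.94, -0.001], [-0.94, 0.342, -0.0], [0.001, 0.001, -1.0]]
wrist_force: [0.1, -0.3, 0.3]
gripper_width: 0.6
gripper_force: 0.0
```

>>> {"fn": "drive_tool", "kwargs": {"steps": [0,0,0,0,0,0.004,0.6,0,0,0,0,0,0,0.6]}}

```text
time_s: 37.72
tcp_pos: [0.4554, -0.0189, 0.0072]
ee_rot: [[-0.342, -0.94, -0.001], [-0.94, 0.342, -0.0], [0.001, 0.001, -1.0]]
wrist_force: [-1.3, -0.2, 0.0]
gripper_width: 0.598
gripper_force: 0.0
```

>>> {"fn": "drive_tool", "kwargs": {"steps": [0,0,0,0,0,0,0,0,0,0,0,0,0,0,0,0,0,0,0,0,0,0,0,0,0,0,0,0,0,0,0,0,0,0,0,0,0,0,0,0,0,0,0,0,0,0,0,0,0]}}

```text
time_s: 38.3
tcp_pos: [0.4559, -0.0188, 0.0079]
ee_rot: [[-0.342, -0.94, 0.0], [-0.94, 0.342, 0.0], [-0.0, -0.0, -1.0]]
wrist_force: [-0.9, 0.5, 0.6]
gripper_width: 0.155
gripper_force: 0.0
```

>>> {"fn": "drive_tool", "kwargs": {"steps": [0,0,0,0,0,0,0.6,0,0,0,0,0,0,0.6,0,0,0,0,0,0,0.6,0,0,0,0,0,0,0.6,0,0,0,0,0,0,0.6,0,0,0,0,0,0,0.6,0,0,0,0,0,0,0.6,0,0,0,0,0,0.004,0.6,0,0,0,0,0,0,0.6]}}

```text
time_s: 39.05
tcp_pos: [0.4555, -0.0189, 0.0033]
ee_rot: [[-0.342, -0.94, -0.001], [-0.94, 0.342, -0.0], [0.001, 0.001, -1.0]]
wrist_force: [-0.9, 0.0, -0.0]
gripper_width: 0.592
gripper_force: 0.0
```

>>> {"fn": "drive_tool", "kwargs": {"steps": [0,0,0,0,0,0.004,0.6,0,0,0,0,0,0,0.6]}}

```text
time_s: 39.22
tcp_pos: [0.4554, -0.0189, -0.0008]
ee_rot: [[-0.342, -0.94, -0.001], [-0.94, 0.342, -0.0], [0.001, 0.001, -1.0]]
wrist_force: [-0.5, 0.3, 0.4]
gripper_width: 0.6
gripper_force: 0.0
```

>>> {"fn": "drive_tool", "kwargs": {"steps": [0,0,0,0,0,0.003,0.6,0,0,0,0,0,0,0.6]}}

```text
time_s: 39.38
tcp_pos: [0.4556, -0.0189, -0.0037]
ee_rot: [[-0.342, -0.94, -0.001], [-0.94, 0.342, -0.0], [0.001, 0.001, -1.0]]
wrist_force: [0.3, -0.2, 0.1]
gripper_width: 0.598
gripper_force: 0.0
```

>>> {"fn": "drive_tool", "kwargs": {"steps": [0,0,0,0,0,0,0,0,0,0,0,0,0,0,0,0,0,0,0,0,0,0,0,0,0,0,0,0,0,0,0,0,0,0,0,0,0,0,0,0,0,0,0,0,0,0,0,0,0]}}

```text
time_s: 39.97
tcp_pos: [0.4559, -0.0188, -0.0031]
ee_rot: [[-0.342, -0.94, 0.0], [-0.94, 0.342, 0.0], [-0.0, -0.0, -1.0]]
wrist_force: [-0.6, 0.3, 0.5]
gripper_width: 0.248
gripper_force: 30.0
```

>>> {"fn": "drive_tool", "kwargs": {"steps": [0,0,0,0,0,-0.012,0,0,0,0,0,0,0,0,0,0,0,0.03,0,0,0,0,0,0,0.03,0,0,0,0,0,0,0,0,-0.035,0,0,0,0,0,0,-0.035,0,0,0,0,0,0,-0.035,0,0,0,0,0,0,-0.035,0,0,0,0,0,0,0,0]}}

```text
time_s: 40.72
tcp_pos: [0.4401, -0.0751, 0.1554]
ee_rot: [[-0.341, -0.94, 0.015], [-0.94, 0.341, 0.001], [-0.006, -0.014, -1.0]]
wrist_force: [1.0, -1.1, -1.4]
gripper_width: 0.242
gripper_force: 30.0
```

```bash
python3 - <<'E'
from h import *
go([.608,.121,.15],120)
E
```

```text
tcp [ 0.4401 -0.0751  0.1554] head 160.1 z [ 0.0149  0.0007 -0.9999] w 0.242 shift [-0.2415 -0.091   0.008 ] turn z 0.700 rad
```

>>> {"fn": "drive_tool", "kwargs": {"steps": [0,0,0,-0.0345,-0.013,0,0,0,0,0,-0.0345,-0.013,0,0,0,0,0,-0.0345,-0.013,0,0,0,0,0,-0.0345,-0.013,0,0,0,0,0,-0.0345,-0.013,0,0,0,0,0,-0.0345,-0.013,0,0,0,0,0,-0.0345,-0.013,0,0]}}

```text
time_s: 41.3
tcp_pos: [0.6041, 0.1221, 0.1478]
ee_rot: [[-0.342, -0.94, -0.001], [-0.94, 0.342, -0.0], [0.0, 0.001, -1.0]]
wrist_force: [0.3, 0.1, 0.5]
gripper_width: 0.246
gripper_force: 30.0
```

>>> {"fn": "drive_tool", "kwargs": {"steps": [0,0,0.117,0,0,0,0,0,0,0.117,0,0,0,0,0,0,0.117,0,0,0,0,0,0,0.117,0,0,0,0,0,0,0.117,0,0,0,0,0,0,0.117,0,0,0,0,0,0,0,0,0,0,0,0,0,0,0,0,0,0]}}

```text
time_s: 41.97
tcp_pos: [0.6032, 0.1206, 0.148]
ee_rot: [[-0.866, -0.499, -0.001], [-0.499, 0.866, -0.0], [0.001, 0.0, -1.0]]
wrist_force: [0.3, -0.7, -0.1]
gripper_width: 0.244
gripper_force: 30.0
```

```bash
python3 - <<'E'
from h import *
go([.608,.121,.047],120)
E
```

```text
tcp [0.6032 0.1206 0.148 ] head 120.0 z [-0.0009 -0.0003 -1.    ] w 0.244 shift [-0.0044 -0.0021  0.101 ] turn z -0.001 rad
```

>>> {"fn": "drive_tool", "kwargs": {"steps": [0,0,0,-0.004,-0.002,0.035,0,0,0,0,0,0,0.035,0,0,0,0,0,0,0.02,0,0,0,0,0,0,0.01,0,0,0,0,0,0,0,0]}}

```text
time_s: 42.38
tcp_pos: [0.6067, 0.1201, 0.0463]
ee_rot: [[-0.867, -0.498, -0.004], [-0.498, 0.867, -0.002], [0.005, 0.0, -1.0]]
wrist_force: [-0.6, -0.2, 0.2]
gripper_width: 0.251
gripper_force: 30.0
```

>>> {"fn": "drive_tool", "kwargs": {"steps": [0,0,0,0,0,0,0.36,0,0,0,0,0,0,0.36,0,0,0,0,0,0,0.36,0,0,0,0,0,0,0.36,0,0,0,0,0,-0.03,0.36,0,0,0,0,0,-0.04,0.36,0,0,0,0,0,-0.04,0.36,0,0,0,0,0,-0.04,0.36,0,0,0,0,0,0,0.36]}}

```text
time_s: 43.13
tcp_pos: [0.6131, 0.1221, 0.2103]
ee_rot: [[-0.867, -0.498, 0.02], [-0.498, 0.867, 0.005], [-0.02, -0.005, -1.0]]
wrist_force: [0.7, -0.5, 1.8]
gripper_width: 0.357
gripper_force: 0.0
```

>>> {"fn": "drive_tool", "kwargs": {"steps": [0,0,0,0.0312,0.018,0,0.6,0,0,0,0.0312,0.018,0,0.6,0,0,0,0.0312,0.018,0,0.6,0,0,0,0.0312,0.018,0,0.6,0,0,-0.121,0,0,0,0.6,0,0,-0.121,0,0,0,0.6,0,0,-0.121,0,0,0,0.6,0,0,-0.121,0,0,0,0.6,0,0,-0.121,0,0,0,0.6,0,0,-0.121,0,0,0,0.6]}}

```text
time_s: 43.97
tcp_pos: [0.4639, 0.1216, 0.1997]
ee_rot: [[-0.313, -0.95, 0.002], [-0.95, 0.313, 0.001], [-0.002, -0.001, -1.0]]
wrist_force: [-0.1, 0.1, -0.2]
gripper_width: 0.6
gripper_force: 0.0
```

>>> {"fn": "drive_tool", "kwargs": {"steps": [0,0,-0.121,0,0,0,0.6,0,0,-0.121,0,0,0,0.6,0,0,-0.121,0,0,0,0.6,0,0,-0.121,0,0,0,0.6,0,0,-0.121,0,0,0,0.6,0,0,-0.121,0,0,0,0.6,0,0,-0.121,0,0,0,0.6,0,0,0,0,0,0,0.6,0,0,0,0,0,0,0.6]}}

```text
time_s: 44.72
tcp_pos: [0.4639, 0.1215, 0.1994]
ee_rot: [[0.496, -0.868, 0.001], [-0.868, -0.496, 0.001], [-0.0, -0.001, -1.0]]
wrist_force: [0.0, 0.2, 0.3]
gripper_width: 0.601
gripper_force: 0.0
```

```bash
python3 - <<'E'
from h import *
go([.469,.123,.07],210);print(r.sense()['joints'])
k=lambda im:cv2.resize(im,(400,400))
w=snap('wrist','w11');a=snap('side','d11');cv2.imwrite('pics/c11.png',np.hstack([k(a[130:350,120:340]),k(w)]))
E
```

```text
tcp [0.4639 0.1215 0.1994] head 209.7 z [ 0.0012  0.0008 -1.    ] w 0.601 shift [ 0.0012 -0.005   0.1294] turn z -0.005 rad
[ 34.1357   8.4119 -20.5369  -0.0021 -60.9688  -4.3945]
```

View pics/c11.png

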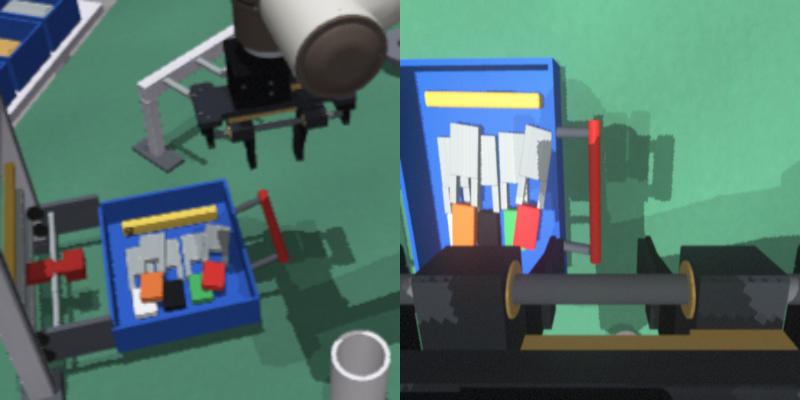

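```bash
python3 - <<'E'
from h import *
a=onz('wrist',273,128,.088);b=onz('wrist',274.5,275,.088);m=(a+b)/2;print(a,b,m,np.linalg.norm(a-b))
go([*m[:2],.072],210)
E
```

```text
[0.5014 0.069  0.088 ] [0.4373 0.1797 0.088 ] [0.4694 0.1243 0.088 ] 0.12801493195568844
tcp [0.4639 0.1215 0.1992] head 209.8 z [ 0.0007  0.0005 -1.    ] w 0.602 shift [ 0.0002 -0.0061  0.1272] turn z -0.004 rad
```

>>> {"fn": "drive_tool", "kwargs": {"steps": [0,0,0,0,-0.006,0.01,0.45,0,0,0,0,0,0.03,0.45,0,0,0,0,0,0.03,0.45,0,0,0,0,0,0.03,0.45,0,0,0,0,0,0.03,0.45,0,0,0,0,0,0.006,0.45,0,0,0,0,0,0,0.45]}}

```text
time_s: 45.4
tcp_pos: [0.4678, 0.1235, 0.0606]
ee_rot: [[0.498, -0.867, -0.005], [-0.867, -0.498, -0.003], [0.0, 0.006, -1.0]]
wrist_force: [0.1, 0.5, -0.4]
gripper_width: 0.451
gripper_force: 0.0
```

>>> {"fn": "drive_tool", "kwargs": {"steps": [0,0,0,0,0,0,0,0,0,0,0,0,0,0,0,0,0,0,0,0,0,0,0,0,0,0,0,0,0,0,0,0,0,0,0,0,0,0,0,0,0,0,0,0,0,0,0,0,0,0,0,0,0,0,0,0]}}

```text
time_s: 46.07
tcp_pos: [0.47, 0.1249, 0.0638]
ee_rot: [[0.499, -0.867, 0.002], [-0.867, -0.499, 0.001], [0.0, -0.002, -1.0]]
wrist_force: [-0.4, 0.9, 5.8]
gripper_width: 0.149
gripper_force: 30.0
```

>>> {"fn": "drive_tool", "kwargs": {"steps": [0,0,0,0,0,-0.005,0,0,0,0,0,0,-0.01,0,0,0,0,0,0,-0.01,0,0,0,0,0,0,-0.01,0,0,0,0,0,0,-0.01,0,0,0,0,0,0,-0.01,0,0,0,0,0,0,-0.01,0,0,0,0,0,0,0,0]}}

```text
time_s: 46.73
tcp_pos: [0.4699, 0.125, 0.1278]
ee_rot: [[0.498, -0.867, 0.002], [-0.867, -0.498, 0.002], [-0.0, -0.002, -1.0]]
wrist_force: [6.3, 0.8, -10.0]
gripper_width: 0.153
gripper_force: 30.0
```

>>> {"fn": "drive_tool", "kwargs": {"steps": [0,0,0,0,0,-0.01,0,0,0,0,0,0,-0.01,0,0,0,0,0,0,-0.01,0,0,0,0,0,0,-0.01,0,0,0,0,0,0,-0.01,0,0,0,0,0,0,-0.01,0,0,0,0,0,0,-0.006,0,0,0,0,0,0,0,0,0,0,0,0,0,0,0]}}

```text
time_s: 47.48
tcp_pos: [0.4699, 0.125, 0.1923]
ee_rot: [[0.498, -0.867, 0.001], [-0.867, -0.498, 0.001], [-0.001, -0.002, -1.0]]
wrist_force: [8.1, 0.9, -10.8]
gripper_width: 0.148
gripper_force: 30.0
```

```bash
python3 - <<'E'
from h import *
go([.47,.125,.19],210)
im=snap('side','d12')
# red handle pixels outside tray: lift estimate via yellow knife/blue tray not needed; handle bar red blob
h=cv2.cvtColor(im,cv2.COLOR_BGR2HSV);m=(((h[...,0]<6)|(h[...,0]>174))&(h[...,1]>150)&(h[...,2]>80)).astype(np.uint8)
n,_,st,c=cv2.connectedComponentsWithStats(m)
print([(st[i],c[i]) for i in range(1,n) if st[i,4]>25])
for L in(0,.1,.13,.15):print(L,proj('side',[.5015,.067,.084+L]),proj('side',[.4365,.18,.084+L]))
E
```

```text
tcp [0.4699 0.125  0.1923] head 209.9 z [ 0.0015  0.0015 -1.    ] w 0.148 shift [ 0.     -0.0001  0.0023] turn z -0.002 rad
[(array([266, 208,  11,  30, 129], dtype=int32), array([270.4574, 223.4574])), (array([125, 230,  31,  19, 365], dtype=int32), array([141.0603, 239.8493])), (array([226, 238,  13,  17, 189], dtype=int32), array([232.2063, 246.1111]))]
0 [264.7208 236.0138] [276.5601 272.9331]
0.1 [263.139  207.8438] [275.6443 244.696 ]
0.13 [262.6251 198.6899] [275.3446 235.4538]
0.15 [262.2713 192.3894] [275.1377 229.0736]
```

>>> {"fn": "drive_tool", "kwargs": {"steps": [0,0,0,0,0,-0.007,0,0,0,0,0,0,0,0,0,0,0,0,0,0,0,0,0,0,0,0,0,0,0,0,0,0,0,0.006,0,0,0,0,0,0,0.006,0,0,0,0,0,0,0.006,0,0,0,0,0,0,0.006,0,0,0,0,0,0,0.005,0,0,0,0,0,0,0,0]}}

```text
time_s: 48.37
tcp_pos: [0.4699, 0.1249, 0.1692]
ee_rot: [[0.498, -0.867, 0.001], [-0.867, -0.498, 0.001], [-0.0, -0.001, -1.0]]
wrist_force: [8.2, 1.0, -10.6]
gripper_width: 0.151
gripper_force: 30.0
```

>>> {"fn": "drive_tool", "kwargs": {"steps": [0,0,0,0,0,0.004,0,0,0,0,0,0,0.003,0,0,0,0,0,0,0,0,0,0,0,0,0,0,0]}}

```text
time_s: 48.7
tcp_pos: [0.4699, 0.125, 0.1643]
ee_rot: [[0.499, -0.867, 0.002], [-0.867, -0.499, 0.001], [-0.0, -0.002, -1.0]]
wrist_force: [6.8, 1.5, -6.0]
gripper_width: 0.155
gripper_force: 30.0
```

>>> {"fn": "drive_tool", "kwargs": {"steps": [0,0,0,0,0,0.002,0,0,0,0,0,0,0.002,0,0,0,0,0,0,0,0,0,0,0,0,0,0,0]}}

```text
time_s: 49.03
tcp_pos: [0.47, 0.1249, 0.1635]
ee_rot: [[0.5, -0.866, 0.003], [-0.866, -0.5, 0.001], [0.001, -0.003, -1.0]]
wrist_force: [-1.4, 1.9, 10.5]
gripper_width: 0.148
gripper_force: 30.0
```

>>> {"fn": "drive_tool", "kwargs": {"steps": [0,0,0,0,0,-0.002,0,0,0,0,0,0,0,0.42,0,0,0,0,0,0,0.42,0,0,0,0,0,0,0.42,0,0,0,0,0,0,0.42,0,0,0,0,0,0,0.42,0,0,0,0,0,0,0.42,0,0,0,0,0,0,0.42]}}

```text
time_s: 49.7
tcp_pos: [0.4688, 0.1242, 0.1626]
ee_rot: [[0.498, -0.867, -0.001], [-0.867, -0.498, -0.001], [0.0, 0.001, -1.0]]
wrist_force: [0.5, -0.0, 0.4]
gripper_width: 0.416
gripper_force: 0.0
```

>>> {"fn": "drive_tool", "kwargs": {"steps": [0,0,0,0,0,-0.02,0.42,0,0,0,0,0,-0.03,0.42,0,0,0,0,0,-0.03,0.42,0,0,0,0,0,-0.03,0.42,0,0,0,0,0,0,0.42,0,0,0,0,0,0,0.42,0,0,0,0,0,0,0.42]}}

```text
time_s: 50.28
tcp_pos: [0.4684, 0.1242, 0.2721]
ee_rot: [[0.498, -0.867, -0.001], [-0.867, -0.498, -0.0], [-0.001, 0.001, -1.0]]
wrist_force: [-0.0, -0.6, 0.1]
gripper_width: 0.42
gripper_force: 0.0
```

```bash
python3 - <<'E'
from h import *
go([.47,.125,.19],210)
im=snap('side','d13')
h=cv2.cvtColor(im,cv2.COLOR_BGR2HSV);m=(((h[...,0]<6)|(h[...,0]>174))&(h[...,1]>150)&(h[...,2]>80)).astype(np.uint8)
n,_,st,c=cv2.connectedComponentsWithStats(m)
print([(st[i],c[i]) for i in range(1,n) if st[i,4]>25])
for L in(.05,.1):print(L,proj('side',[.469,.1235,.084+L]))
y=((abs(h[...,0].astype(int)-25)<6)&(h[...,1]>150)&(h[...,2]>120)).astype(np.uint8)
n,_,st,c=cv2.connectedComponentsWithStats(y);print([(st[i],c[i]) for i in range(1,n) if st[i,4]>60])
d0=cv2.imread('pics/d11.png');g=lambda q:cv2.inRange(cv2.cvtColor(q,cv2.COLOR_BGR2HSV),(5,180,150),(14,255,255))
print('orange',cv2.moments(g(im))['m00']/255,cv2.moments(g(d0))['m00']/255)
E
```

```text
tcp [0.4684 0.1242 0.2721] head 209.9 z [-0.0014 -0.0001 -1.    ] w 0.420 shift [ 0.0002 -0.0018  0.0821] turn z -0.002 rad
[(array([261, 206,  17,  40, 185], dtype=int32), array([268.5892, 226.1135])), (array([123, 239,  36,  20, 414], dtype=int32), array([141.5362, 249.1135])), (array([227, 247,  14,  16, 187], dtype=int32), array([233.4759, 254.3636]))]
0.05 [269.776  240.0318]
0.1 [269.116  225.4574]
[(array([181, 216,  55,  16, 347], dtype=int32), array([210.0461, 223.8415])), (array([123, 220,   4,  26,  84], dtype=int32), array([124.25  , 234.3214])), (array([123, 260,   4,  20,  63], dtype=int32), array([124.6984, 267.6349]))]
orange 139.0 151.0
```

Handle centre at row 226, which fits the 225.5 expected for lift 0.10. The knife and the gauges are still in the tray, and the gripper is clear.

```bash
python3 -c "
from station import r
print(r.finish_job())"
```

```text
the job is handed in; nothing more can be done
None
```

All five gauges and the knife are in the blue tray, and the tray is locked on the yellow rung (lift about 0.10 m by arm and camera readings). The gripper is clear and the job is handed in; no verdict came back.

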